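Set the grinder wheel to its mark and pyramid its rollers

ROBOT

A 7-joint arm with a two-finger parallel gripper is mounted at the origin on a cart in front of the work surface, level with it; the furniture and walls round the work are solid. World frame = base frame: x ahead of the robot, y to its left, z up, the work surface at z = 0. Lengths are in mm, angles in rad, forces in N, time in s.
With the tool pointing down it reaches from about 425 to 1025 mm from the base axis. Payload 3.6 kg.
Tool frame: the origin (TCP) lies on the centre line of the jaws, within the pads' length; the fingertips stand 14 mm ahead of it and the grasp point (between the pads) lies 5 mm behind it; x points along the fingers, z is the direction in which the jaws open and shut, and the axes are right-handed (so a half turn about x gives the same grasp; the last joint's range is limited). The gripper opens to 85 mm and grips with 20 to 120 N. Pads are 22 mm wide; open, the fingers measure 114 mm over their backs; the gripper's body (76 mm by 85 mm) begins 54 mm behind the grasp point. The pads swing forward as they close: fully open they stand 13 mm farther back than shut.
Start: joints at [-1.204, 0.591, 0.048, 1.609, -0.033, 0.943, -0.034], TCP at [321.729, 649.708, 218.302] pointing down, gripper open.
Joint ranges: [-2.69, 2.69], [-0.47, 2.24], [-1.27, 1.36], [0.19, 2.51], [-1.53, 4.68], [0.08, 2.07], [-3.09, 3.09]. Speed limits (rad/s): [2.57, 2.57, 3.14, 3.14, 3.14, 3.14, 3.14].

INTERFACE

Orientations are given as a unit quaternion [x, y, z, w].
In Python, from bench import ctrl gives the robot as it stands.
- The arm moves only by the shell command python3 -m inch 'ROWS'. ROWS is JSON, a list that holds one entry, the list of rows, each a list of 7 numbers: the closure, from -1 (fully open) to 1 (shut), so that 0 is half open, then the shift along the tool's x, y, z in m, then the turn, a rotation vector about the tool's x, y, z in degrees. A call has 1 to 10 rows; each row shifts and turns the pose as measured when the row begins, along the tool's axes as they then stand; what a row does not reach is not made up. A row lasts 1/10 s, in which the tool goes at most 50 mm and 8.59 degrees, less where a joint would pass 70% of its speed; a pose out of reach is approached as far as the arm can. A call with a gripper value outside its range is refused whole. The fingers move at their own pace and stop on an object; the grip force is fixed at half the most. Time passes only in rows, so rows that do not move let the fingers close. It gives the time, the measured TCP pose, the force and the opening at its end, in the units of the state.
- ctrl.get_obs(): the state, without advancing time (a new reading comes with each control period).
- ctrl.read_camera(name): name is "scene" or "top" or "wrist"; returns (picture, depth): 384x512x3 uint8, red, green, blue; 384x512 float32, mm along the optical axis (not along the pixel's ray), 0 where there is no reading.
- ctrl.camera_model(name): a dict with "camera_matrix" (3x3 intrinsics, pixels), "R" (3x3) and "t" (3): a world point X has camera coordinates R X + t; the wrist camera has in their place "mount" (4x4, takes a point from camera to tool coordinates, whose origin is the TCP and whose axes are the tool frame's). Camera axes: x right, y down, z forward; pixel columns grow to the right and rows downward; lengths in mm; the calibration is good to about 2 mm. A picture is of the moment at which its call begins: read the wrist's pose just before it. camera_model takes no time and is no camera call.
- ctrl.sign_off(): hands the job in, once; it reports no verdict.
The state is a dict: "time": time; "joints": joint angles; "qd": joint speeds; "joint_efforts": joint torques, N m; "eef_pos": TCP position; "tool_rot": TCP orientation; "wrist_force": force on the tool from outside, world axes, zero at the start; "moment": the same for the moment, N m; "finger_gap": opening from 0.0 (shut) to 1.0 (fully open).
Only numpy, scipy, OpenCV 4.12 (cv2) and the standard library are available. Lean on these libraries where they do the work, as an engineer would, in place of code of your own. Each camera call takes 0.05 s, during which the arm holds its last target.

TASK

Lay out the belt grinder's parts for reassembly. First turn the contact wheel in its stand, by the friction of the fingers on its tyre, until the red stripe hidden low in the guard stands at the very top, and leave it there. Then stack all the blue rollers that are on the table in the wooden cradle (the one with three grooves) as a pyramid, lying side by side and lengthwise with the grooves, ends in line: three in the grooves, the others saddled in the gaps of the row below.

Things in the scene. Friction and masses are not known exactly. Their poses are not given: they have to be found in the camera images.
- wheel_axle (a point): Centre of the upright contact wheel, on its axle, 100 mm above the table. The wheel is an aluminium disc with a black rubber tyre, 140 mm in diameter, 24 mm wide; its top, at 170 mm, is free on both sides down to the fork at 123 mm. Axes belong to the fixed stand and do not turn with the wheel: y along the axle, z up, x level in the plane of the wheel.
- wheel_stand: Fixed grey fork stand of the wheel, on the left or right of the table, turned a little; origin underside centre. Base 170 (x) by 90 mm; cheeks 34 mm wide, 7 mm thick, inner faces 39 mm apart, 123 mm high at the middle; yellow sheet guard 70 mm high (ends, 160 mm apart) and 60 mm (sides, 66 mm apart) round the lower wheel.
- wheel_mark (a point): Middle, on the tread 70 mm from the axle, of the red painted stripe 12 mm wide across the wheel's tyre and a little down its sides. It starts low, hidden in the guard. The wheel has no handle; it spins freely either way with a light bearing drag (about 0.01 N m), stays where it is left, and is turned by the friction of fingers on the tyre.
- cradle_base (a point): Underside centre, on the table, of the fixed wooden roller cradle, on the left or right of the table, turned a little; z up. Rollers lie along its x. Within 1 mm, a roller in one of its grooves (y = -44, 0, +44 mm) has its centre at z = 28 mm; one saddled between two bottom rollers (y = -22 or +22) at 61.4 mm; one saddled on those two (y = 0) at 94.8 mm.
- roller_cradle: The same cradle (same origin and axes): plate 48 mm (x) by 152 mm (y), 8 mm thick, with three shallow grooves along x made by ridges 5 mm high between the grooves and 12 mm high at the two outer sides. The groove ends are open. Two other fixed wooden or loose things near by (a plain batten 16 mm high at the front edge, x 0.35 to 0.37; the vise at the back, x over 0.64 near y = 0.03) are obstacles only.
- roller0_centre (a point): Centre of a blue plastic roller lying on its side: round but faceted (12 flats, 40 mm across), 48 mm long along its own x, with a steel boss (14 mm diameter, 4 mm high) in the middle of each end: 56 mm over the bosses, to grip by. About 0.16 kg. On the table its centre is 20 mm up; the flats stop it rolling far. Four to six rollers are present; an absent one reads None.
- roller1_centre (a point): Centre of a blue plastic roller lying on its side: round but faceted (12 flats, 40 mm across), 48 mm long along its own x, with a steel boss (14 mm diameter, 4 mm high) in the middle of each end: 56 mm over the bosses, to grip by. About 0.16 kg. On the table its centre is 20 mm up; the flats stop it rolling far. Four to six rollers are present; an absent one reads None.
- roller2_centre (a point): Centre of a blue plastic roller lying on its side: round but faceted (12 flats, 40 mm across), 48 mm long along its own x, with a steel boss (14 mm diameter, 4 mm high) in the middle of each end: 56 mm over the bosses, to grip by. About 0.16 kg. On the table its centre is 20 mm up; the flats stop it rolling far. Four to six rollers are present; an absent one reads None.
- roller3_centre (a point): Centre of a blue plastic roller lying on its side: round but faceted (12 flats, 40 mm across), 48 mm long along its own x, with a steel boss (14 mm diameter, 4 mm high) in the middle of each end: 56 mm over the bosses, to grip by. About 0.16 kg. On the table its centre is 20 mm up; the flats stop it rolling far. Four to six rollers are present; an absent one reads None.
- roller4_centre (a point): Centre of a blue plastic roller lying on its side: round but faceted (12 flats, 40 mm across), 48 mm long along its own x, with a steel boss (14 mm diameter, 4 mm high) in the middle of each end: 56 mm over the bosses, to grip by. About 0.16 kg. On the table its centre is 20 mm up; the flats stop it rolling far. Four to six rollers are present; an absent one reads None.
- roller5_centre (a point): Centre of a blue plastic roller lying on its side: round but faceted (12 flats, 40 mm across), 48 mm long along its own x, with a steel boss (14 mm diameter, 4 mm high) in the middle of each end: 56 mm over the bosses, to grip by. About 0.16 kg. On the table its centre is 20 mm up; the flats stop it rolling far. Four to six rollers are present; an absent one reads None.
Things that resemble listed ones, but are neither listed nor needed, are in the scene too. What is shaped like the part that bears roller3_centre but pink is not meant. What is shaped like the part that bears roller4_centre but pink is not meant.

How it is judged:
By the outcome, as a careful person would: the job done as asked, in the order asked, and still so for the second after the job is handed in, with the robot touching nothing.
Of roller0, roller1, roller2, roller3, roller4, roller5 only 4 to 6 are there at a start; the rules pass over those that are not, and their reading is None.
At some moment in a run one of roller0, roller1, roller2 may be knocked a few centimetres aside while the robot is not near it.
Once in a run the grip may slacken for a moment while it holds something.
It also fails if it takes over 210 s, if anything falls off the work surface, if the arm or the gripper's body presses on something with over 40 N, if the wrist force passes 120 N, or if a joint passes its speed limit or range.

## Working session

There is one attempt and no reset: what is moved stays moved. The work goes in short steps, Python scripts to look and compute and a shell command to move; the robot and the scene stay as the last step left them, time stands still between calls to the robot, and variables do not carry over. Pictures are saved under pics/ and viewed, and the job is handed in when it is done.

```bash
ls; mkdir -p pics; cat > h.py <<'E'
import numpy as np, cv2
from bench import ctrl
from scipy.spatial.transform import Rotation as R
def snap(n,f=None):
    o=ctrl.get_obs(); im,d=ctrl.read_camera(n)
    if f: cv2.imwrite('pics/'+f,im[:,:,::-1])
    return o,im,d
E
python3 - <<'E'
from h import *
o=ctrl.get_obs(); print(o)
print(R.from_quat(o['tool_rot']).as_matrix().round(3))
for n in ['scene','top','wrist']:
    print(n,ctrl.camera_model(n)); snap(n,n+'0.png')
E
```

```text
pics
{'time': 0.0, 'joints': array([-1.20456167,  0.59213385,  0.04828429,  1.60982656, -0.03332133,
        0.94270677, -0.03369663]), 'qd': array([ 0.00015845, -0.00071336,  0.00157899,  0.00081935, -0.0003269 ,
        0.00090344, -0.00030294]), 'joint_efforts': array([-8.28933935e-05, -5.48673713e+01,  1.54634748e+00, -1.98121512e+01,
        9.33760777e-03,  8.76981416e-03,  4.26415340e-06]), 'eef_pos': array([321.2896187 , 648.96101071, 217.12836829]), 'tool_rot': array([-0.37340281,  0.6014184 ,  0.37249556,  0.60009442]), 'wrist_force': array([ 0.98420071, -0.35679687, -0.07378654]), 'moment': array([-0.06744091,  0.0123912 ,  0.00353612]), 'finger_gap': 1.0035525149410363}
[[-0.001 -0.896  0.444]
 [-0.002  0.444  0.896]
 [-1.    -0.    -0.002]]
scene {'camera_matrix': array([[360.95838109,   0.        , 253.93944933],
       [  0.        , 360.95838109, 199.15651172],
       [  0.        ,   0.        ,   1.        ]]), 'R': array([[ 0.63702605, -0.77081954, -0.00592032],
       [-0.50665807, -0.41290292, -0.75684132],
       [ 0.58094356,  0.48512721, -0.65357185]]), 't': a
[... 305 characters left out ...]
.96705978e-01,  1.67626168e-03, -8.10825712e-02],
       [ 8.10988138e-02,  1.54346518e-02, -9.96586551e-01]]), 't': array([  18.82030567,  558.95761405, 1322.98302311])}
wrist {'camera_matrix': array([[267.57051172,   0.        , 256.39724914],
       [  0.        , 267.57051172, 191.30273088],
       [  0.        ,   0.        ,   1.        ]]), 'mount': array([[ 5.54432795e-04, -2.63400172e-01,  9.64686499e-01,
        -1.55198477e+02],
       [ 8.86342281e-04, -9.64686139e-01, -2.63400583e-01,
         6.70771956e+01],
       [ 9.99999454e-01,  1.00108035e-03, -3.01390923e-04,
        -9.14089664e-02],
       [ 0.00000000e+00,  0.00000000e+00,  0.00000000e+00,
         1.00000000e+00]])}
```

View pics/scene0.png

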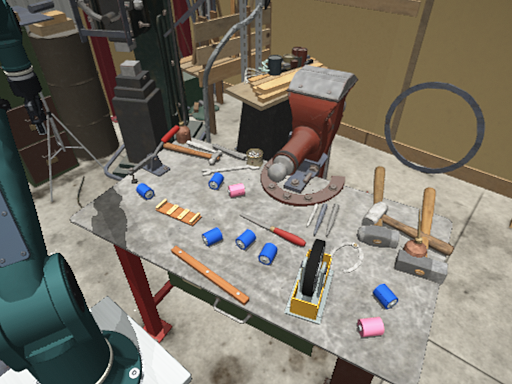

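View pics/top0.png

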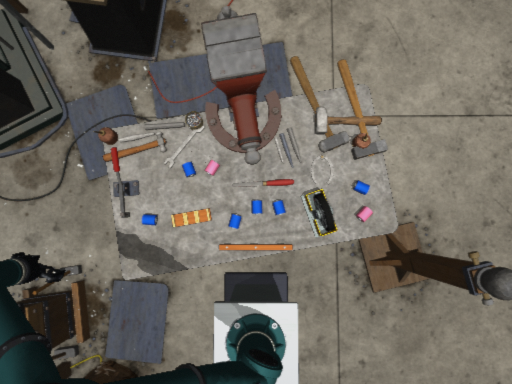

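View pics/wrist0.png

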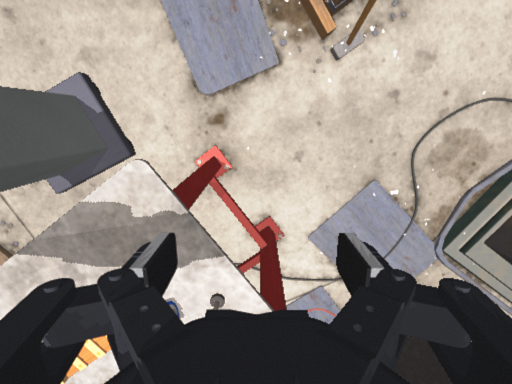

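```bash
cat >> h.py <<'E'
def cam(n,o=None):
    m=ctrl.camera_model(n); K=m['camera_matrix']
    if n=='wrist':
        M=m['mount']; T=np.eye(4); T[:3,:3]=R.from_quat(o['tool_rot']).as_matrix(); T[:3,3]=o['eef_pos']
        C=T@M
        return K,C[:3,:3],C[:3,3]       # cam->world
    return K,m['R'].T,-m['R'].T@m['t']
def ray(c,uv):
    K,Rc,p=c; uv=np.atleast_2d(uv).astype(float)
    d=np.c_[(uv[:,0]-K[0,2])/K[0,0],(uv[:,1]-K[1,2])/K[1,1],np.ones(len(uv))]
    return p,d@Rc.T
def onz(c,uv,z):
    p,d=ray(c,uv); return p+d*((z-p[2])/d[:,2])[:,None]
def proj(c,X):
    K,Rc,p=c; q=(np.atleast_2d(X)-p)@Rc; return (q@K.T)[:,:2]/q[:,2:]
def cloud(c,d):
    h,w=d.shape; u,v=np.meshgrid(np.arange(w),np.arange(h))
    p,r=ray(c,np.c_[u.ravel(),v.ravel()]); return (p+r*d.ravel()[:,None]).reshape(h,w,3)
def blue(im):
    h=cv2.cvtColor(im,cv2.COLOR_RGB2HSV); return cv2.inRange(h,(105,140,50),(125,255,255))
def blobs(m,amin):
    cs,_=cv2.findContours(m,cv2.RETR_EXTERNAL,cv2.CHAIN_APPROX_NONE)
    return [c for c in cs if cv2.contourArea(c)>=amin]
E
python3 - <<'E'
from h import *
for n,a in [('top',40),('scene',60)]:
    o,im,d=snap(n); c=cam(n); P=cloud(c,d)
    print(n)
    for k in blobs(blue(im),a):
        r=cv2.minAreaRect(k); m=np.zeros(d.shape,np.uint8); cv2.drawContours(m,[k],-1,1,-1)
        print(np.round(r[0]),np.round(r[1],1),round(r[2]),'onz20',onz(c,r[0],20).round(0)[0],'cloud',P[(m>0)&(d>0)].mean(0).round())
o,im,d=snap('top'); P=cloud(cam('top'),d)
h=cv2.cvtColor(im,cv2.COLOR_RGB2HSV)
y=cv2.inRange(h,(22,120,100),(33,255,255)); y[:, :300]=0
ys=P[(y>0)]; ys=ys[(ys[:,2]>40)&(ys[:,2]<90)]
print('yellow',len(ys),ys.min(0),ys.max(0),cv2.minAreaRect(ys[:,:2].astype(np.float32)))
w=P[150:250,290:350].reshape(-1,3); w=w[(w[:,2]>130)&(w[:,2]<180)]; print('wheel top',len(w),w.mean(0),w.max(0),cv2.minAreaRect(w[:,:2].astype(np.float32)))
t=im[140:260,130:390]; cv2.imwrite('pics/topz.png',cv2.resize(t,None,fx=3,fy=3,interpolation=cv2.INTER_CUBIC)[:,:,::-1])
E
```

```text
top
[235. 221.] [ 9.8 12.9] 16 onz20 [458.  79.  20.] cloud [458.  78.  36.]
[149. 219.] [13.8  9.9] 6 onz20 [465. 409.  20.] cloud [465. 405.  37.]
[279. 207.] [12.6  9.8] 74 onz20 [511. -88.  20.] cloud [510. -87.  37.]
[256. 206.] [13.  9.] 90 onz20 [513.  -4.  20.] cloud [513.  -4.  36.]
[361. 187.] [13.4  9.8] 27 onz20 [ 587. -405.   20.] cloud [ 585. -401.   36.]
[188. 169.] [13.   9.7] 68 onz20 [660. 259.  20.] cloud [658. 255.  37.]
scene
[385. 295.] [23.8 15.2] 50 onz20 [ 588. -405.   20.] cloud [ 580. -403.   32.]
[268. 253.] [13.9 21. ] 27 onz20 [511. -91.  20.] cloud [510. -95.  31.]
[246. 238.] [12.7 17.7] 45 onz20 [515.  -6.  20.] cloud [512. -14.  31.]
[213. 236.] [13.  17.9] 63 onz20 [460.  76.  20.] cloud [456.  69.  29.]
[145. 191.] [17.  11.3] 45 onz20 [465. 404.  20.] cloud [459. 401.  30.]
[216. 180.] [10.9 13.9] 36 onz20 [663. 256.  20.] cloud [659. 249.  30.]
yellow 80 [ 406.18224701 -297.07268138   43.22842908] [ 575.48724975 -185.95659232   75.87352803] ((490.8040771484375, -242.75070190429688), (163.1191864013672, 67.17332458496094), 18.6776123046875)
wheel top 309 [ 491.14256063 -240.35478933  157.00916515] [ 551.70253145 -212.27211148  174.36757775] ((491.2591247558594, -242.043701171875), (128.80050659179688, 25.26082420349121), 19.392528533935547)
```

View pics/topz.png

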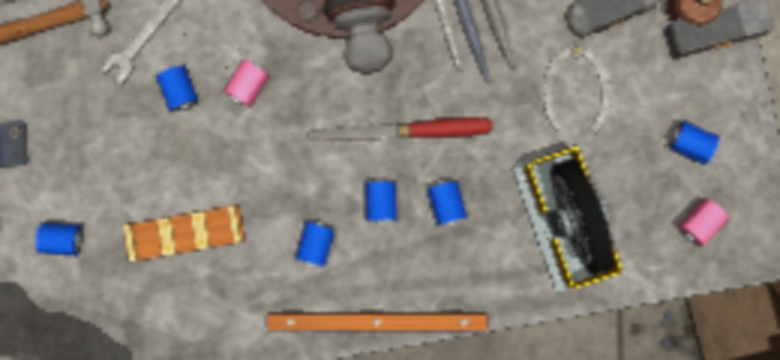

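```bash
cat > plan.py <<'E'
# usage: plan.py x y z yaw_of_tool_z_deg [tilt_deg]: tool-frame shift (now) and turn to a target pose
import sys; from h import *
def Rt(yaw):
    a=np.radians(yaw); z=np.array([np.cos(a),np.sin(a),0]); x=np.array([0,0,-1.]); return np.c_[x,np.cross(z,x),z]
if __name__=='__main__':
    x,y,z,yaw=map(float,sys.argv[1:5]); o=ctrl.get_obs(); A=R.from_quat(o['tool_rot']).as_matrix()
    B=Rt(yaw)
    if len(sys.argv)>5: # tilt about tool z (right-handed)
        B=B@R.from_rotvec([0,0,np.radians(float(sys.argv[5]))]).as_matrix()
    d=np.array([x,y,z])-o['eef_pos']
    print('t',round(o['time'],2),'pos',o['eef_pos'].round(1),'gap',round(o['finger_gap'],3),'F',o['wrist_force'].round(1),'q',o['joints'].round(2))
    print('shift tool mm',(A.T@d).round(1),' after turn',(B.T@d).round(1),' turn deg',np.degrees(R.from_matrix(A.T@B).as_rotvec()).round(2))
E
python3 plan.py 480 -242 330 -71
```

```text
t 0.3 pos [321.6 649.5 217.9] gap 0.999 F [ 0.2 -0.3 -0.3] q [-1.2   0.59  0.05  1.61 -0.03  0.94 -0.03]
shift tool mm [-111.5 -537.5 -728.7]  after turn [-112.1 -140.5  894.5]  turn deg [ 1.3466e+02 -2.0000e-02  5.0000e-02]
```

```bash
python3 -m inch '[[[-1,-0.0056,-0.027,-0.0365,0,0,0],[-1,-0.0056,-0.027,-0.0365,0,0,0],[-1,-0.0056,-0.027,-0.0365,0,0,0],[-1,-0.0056,-0.027,-0.0365,0,0,0],[-1,-0.0056,-0.027,-0.0365,0,0,0],[-1,-0.0056,-0.027,-0.0365,0,0,0],[-1,-0.0056,-0.027,-0.0365,0,0,0],[-1,-0.0056,-0.027,-0.0365,0,0,0],[-1,-0.0056,-0.027,-0.0365,0,0,0],[-1,-0.0056,-0.027,-0.0365,0,0,0]]]'; python3 plan.py 480 -242 330 -71
```

```text
time: 1.3
eef_pos: [402.8, 195.4, 272.7]
tool_rot: [-0.375, 0.597, 0.379, 0.6]
wrist_force: [1.2, -0.1, -0.5]
finger_gap: 0.999
t 1.3 pos [402.8 195.4 272.7] gap 0.999 F [ 1.2 -0.1 -0.5] q [-0.67  0.17  0.14  2.16 -0.04  0.82  0.62]
shift tool mm [ -60.1 -258.1 -361. ]  after turn [-57.3 -69.4 438.7]  turn deg [ 1.3546e+02  1.0000e-02 -4.8000e-01]
```

```bash
python3 -m inch '[[[-1,-0.006,-0.026,-0.036,0,0,0],[-1,-0.006,-0.026,-0.036,0,0,0],[-1,-0.006,-0.026,-0.036,0,0,0],[-1,-0.006,-0.026,-0.036,0,0,0],[-1,-0.006,-0.026,-0.036,0,0,0],[-1,-0.006,-0.026,-0.036,0,0,0],[-1,-0.006,-0.026,-0.036,0,0,0],[-1,-0.006,-0.026,-0.036,0,0,0],[-1,-0.006,-0.026,-0.036,0,0,0],[-1,-0.006,-0.026,-0.036,0,0,0]]]'; python3 -m inch '[[[-1,0,0,0,8.5,0,0],[-1,0,0,0,8.5,0,0],[-1,0,0,0,8.5,0,0],[-1,0,0,0,8.5,0,0],[-1,0,0,0,8.5,0,0],[-1,0,0,0,8.5,0,0],[-1,0,0,0,8.5,0,0],[-1,0,0,0,8.5,0,0],[-1,0,0,0,8.5,0,0],[-1,0,0,0,8.5,0,0]]]'; python3 -m inch '[[[-1,0,0,0,8.5,0,0],[-1,0,0,0,8.5,0,0],[-1,0,0,0,8.5,0,0],[-1,0,0,0,8.5,0,0],[-1,0,0,0,8.5,0,0],[-1,0,0,0,8.5,0,0],[-1,0,0,0,8.5,0,0]]]';python3 plan.py 480 -242 330 -71
python3 -c "
from h import *
snap('wrist','w1.png')"
```

```text
time: 2.3
eef_pos: [482.3, -260.7, 335.4]
tool_rot: [-0.376, 0.593, 0.378, 0.603]
wrist_force: [0.7, 0.4, -0.4]
finger_gap: 0.998
time: 3.3
eef_pos: [480.7, -272.4, 337.9]
tool_rot: [0.135, 0.689, -0.13, 0.7]
wrist_force: [-0.7, 0.4, -1.4]
finger_gap: 1.0
time: 4.0
eef_pos: [480.6, -270.8, 338.4]
tool_rot: [0.469, 0.531, -0.457, 0.538]
wrist_force: [-1.2, -0.2, -0.1]
finger_gap: 1.002
t 4.0 pos [ 480.6 -270.8  338.4] gap 1.002 F [-1.2 -0.2 -0.1] q [-0.36  0.4   1.1   1.9  -0.43  1.08 -0.52]
shift tool mm [  8.6   3.4 -28.6]  after turn [  8.4   8.9 -27.5]  turn deg [-10.82  -0.14  -1.08]
```

View pics/w1.png

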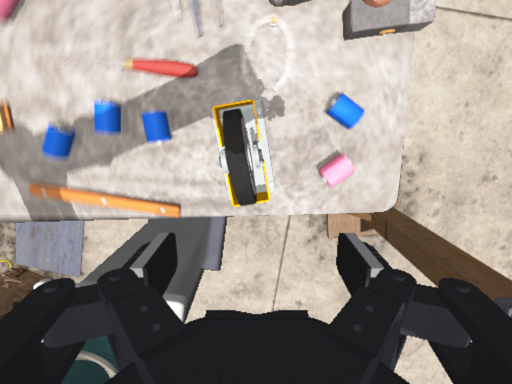

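```bash
cat > wheel.py <<'E'
from h import *
o,im,d=snap('wrist','wh.png'); c=cam('wrist',o); P=cloud(c,d)
near=(np.hypot(P[...,0]-491,P[...,1]+242)<95)&(d>0)
w=P[near&(P[...,2]>128)&(P[...,2]<185)]; 
print('wheel',len(w),'zmax',np.percentile(w[:,2],99),cv2.minAreaRect(w[:,:2].astype(np.float32)))
h=cv2.cvtColor(im,cv2.COLOR_RGB2HSV)
y=cv2.inRange(h,(20,120,90),(33,255,255))>0
g=P[y&near&(P[...,2]>45)&(P[...,2]<85)]; print('guard',len(g),cv2.minAreaRect(g[:,:2].astype(np.float32)))
for lo,hi in((160,185),(145,160),(130,145)):
    q=w[(w[:,2]>lo)&(w[:,2]<=hi)]; print(lo,len(q),q.mean(0).round(1))
E
python3 wheel.py
```

```text
wheel 1893 zmax 170.2734776641913 ((490.2729187011719, -245.11669921875), (126.98725128173828, 24.606903076171875), 18.849605560302734)
guard 541 ((490.075439453125, -244.7351531982422), (162.34170532226562, 65.7654800415039), 19.0437068939209)
160 1081 [ 491.8 -244.6  166.3]
145 523 [ 499.6 -243.6  153.3]
130 265 [ 505.9 -242.6  138.4]
```

```bash
python3 -m inch '[[[-1,0.03,0.03,-0.01,-5,0,0],[-1,0.03,0.03,-0.01,-5,0,0],[-1,0.01,0.01,0,0,0,0],[-1,0,0,0,0,0,-7],[-1,0,0,0,0,0,-7],[-1,0,0,0,0,0,-7],[-1,0,0,0,0,0,-7],[-1,0,0,0,0,0,-7],[-1,0,0,0,0,0,0]]]'; python3 plan.py 552.6 -223.5 194 -71 -35
```

```text
time: 5.0
eef_pos: [546.7, -240.8, 272.9]
tool_rot: [0.217, 0.672, -0.565, 0.427]
wrist_force: [0.8, 0.7, -1.1]
finger_gap: 1.001
t 5.0 pos [ 546.7 -240.8  272.9] gap 1.001 F [ 0.8  0.7 -1.1] q [-0.37  0.84  1.02  1.59 -0.21  1.44 -0.57]
shift tool mm [ 58.1  54.4 -14.6]  after turn [ 58.2  54.4 -14.4]  turn deg [0.06 0.29 0.  ]
```

```bash
python3 -m inch '[[[-1,0.014,0.018,-0.005,0,0,0],[-1,0.02,0.018,-0.005,0,0,0],[-1,0.02,0.018,-0.004,0,0,0],[-1,0,0,0,0,0,0]]]'; python3 plan.py 521.7 -234.2 147.5 -71 -35
```

```text
time: 5.4
eef_pos: [553.1, -226.3, 198.2]
tool_rot: [0.223, 0.669, -0.565, 0.429]
wrist_force: [-0.8, 0.7, -0.4]
finger_gap: 1.0
t 5.4 pos [ 553.1 -226.3  198.2] gap 1.0 F [-0.8  0.7 -0.4] q [-0.37  0.91  0.97  1.64 -0.28  1.34 -0.59]
shift tool mm [60.   1.9 -3. ]  after turn [60.   2.6 -2.7]  turn deg [-0.36  0.22 -0.67]
```

```bash
python3 -m inch '[[[-1,0.02,0.001,-0.001,0,0,0],[-1,0.02,0.001,-0.001,0,0,0],[-1,0.018,0,-0.001,0,0,0],[-1,0,0,0,0,0,0]]]'; python3 plan.py 521.7 -234.2 147.5 -71 -35
```

```text
time: 5.8
eef_pos: [520.0, -238.2, 155.0]
tool_rot: [0.228, 0.665, -0.565, 0.432]
wrist_force: [-0.2, -0.1, 0.4]
finger_gap: 1.0
t 5.8 pos [ 520.  -238.2  155. ] gap 1.0 F [-0.2 -0.1  0.4] q [-0.36  0.93  0.95  1.74 -0.3   1.22 -0.57]
shift tool mm [ 4.6  6.5 -3.3]  after turn [ 4.5  6.7 -3.2]  turn deg [-0.84  0.23 -1.27]
```

```bash
python3 -m inch '[[[-1,0.004,0.007,-0.003,-0.8,0,-1.2],[-1,0,0,0,0,0,0]]]'; python3 plan.py 521.7 -234.2 147.5 -71 -35;  python3 -m inch '[[[1,0,0,0,0,0,0],[1,0,0,0,0,0,0],[1,0,0,0,0,0,0],[1,0,0,0,0,0,0],[1,0,0,0,0,0,0]]]';python3 plan.py 521.7 -234.2 147.5 -71 -35
```

```text
time: 6.0
eef_pos: [523.5, -235.3, 150.5]
tool_rot: [0.219, 0.67, -0.565, 0.428]
wrist_force: [0.1, 0.6, -0.9]
finger_gap: 1.001
t 6.0 pos [ 523.5 -235.3  150.5] gap 1.001 F [ 0.1  0.6 -0.9] q [-0.36  0.95  0.95  1.73 -0.3   1.23 -0.57]
shift tool mm [ 3.3  0.6 -1.6]  after turn [ 3.3  0.7 -1.6]  turn deg [-0.15  0.27 -0.28]
time: 6.5
eef_pos: [526.4, -236.1, 152.9]
tool_rot: [0.219, 0.669, -0.565, 0.431]
wrist_force: [0.5, 0.0, 0.1]
finger_gap: 0.144
t 6.5 pos [ 526.4 -236.1  152.9] gap 0.144 F [0.5 0.  0.1] q [-0.36  0.94  0.95  1.73 -0.3   1.23 -0.57]
shift tool mm [ 6.6 -0.1 -3.4]  after turn [ 6.6 -0.1 -3.3]  turn deg [-0.14  0.52 -0.5 ]
```

```bash
python3 -m inch '[[[1,0,0,0,0,0,0],[1,0,0,0,0,0,0],[1,0,0,0,0,0,0]]]'; python3 -c "
from h import *
snap('wrist','w2.png'); o,im,d=snap('scene','s2.png')
cv2.imwrite('pics/s2z.png',cv2.resize(im[200:340,240:420],None,fx=4,fy=4,interpolation=2)[:,:,::-1])"
```

```text
time: 6.8
eef_pos: [526.3, -236.1, 152.9]
tool_rot: [0.219, 0.669, -0.565, 0.431]
wrist_force: [0.3, 0.2, -0.3]
finger_gap: -0.001
```

View pics/w2.png

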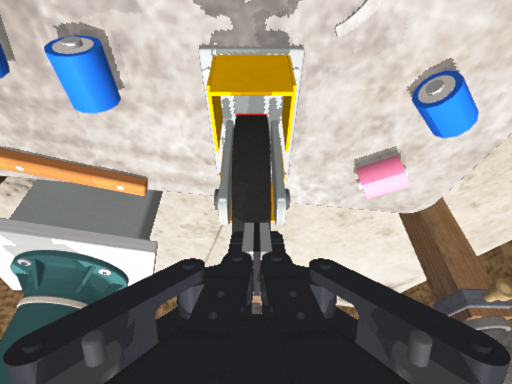

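View pics/s2z.png

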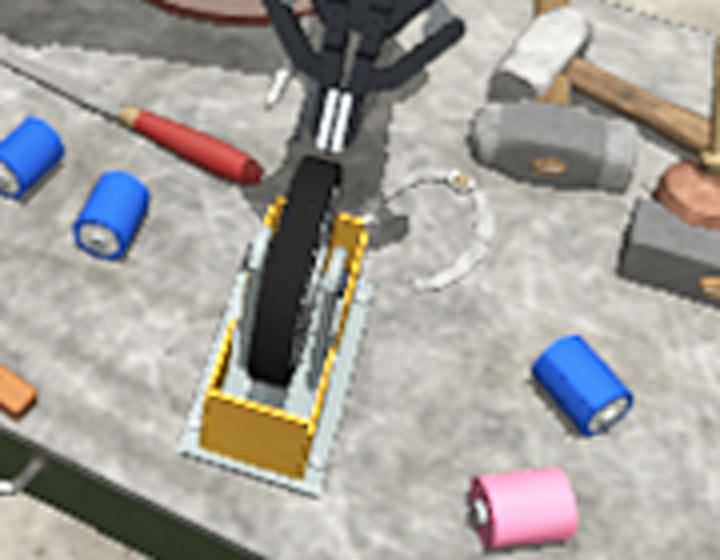

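```bash
python3 -c "
from h import *
for n in ['scene','wrist']:
    o,im,d=snap(n); c=cam(n,o); P=cloud(c,d)
    print(o['eef_pos'].round(1), proj(c,[o['eef_pos']]).round(1), proj(c,[o['eef_pos']+14*R.from_quat(o['tool_rot']).as_matrix()[:,0]]).round(1))
    pts=[(324,236),(324,233),(324,228),(321,240),(320,243),(315,255)] if n=='scene' else [(252,232),(250,225),(252,245),(252,215),(252,200),(252,150),(252,120),(252,116)]
    for p in pts: print(p,d[p[1],p[0]],P[p[1],p[0]].round(1),im[p[1],p[0]])
"
```

```text
[ 526.3 -236.1  152.9] [[320.2 242.2]] [[319.  247.8]]
(324, 236) 856.87067 [ 533.  -240.   171.7] [236 243 246]
(324, 233) 852.8875 [ 534.  -238.2  180. ] [247 251 251]
(324, 228) 853.7105 [ 540.5 -233.1  188.3] [138 143 144]
(321, 240) 874.9085 [ 535.2 -233.1  151.2] [20 20 20]
(320, 243) 851.35297 [ 515.  -241.1  163.3] [39 40 38]
(315, 255) 818.0391 [ 472.8 -253.4  167.6] [45 47 46]
[ 526.4 -236.1  152.9] [[256.5 228.6]] [[256.5 220.3]]
(252, 232) 135.58647 [ 550.  -225.3  171.2] [114 114 114]
(250, 225) 144.63457 [ 544.6 -225.9  163.5] [117 116 117]
(252, 245) 122.55558 [ 557.  -222.9  182.6] [113 112 113]
(252, 215) 160.04779 [ 536.2 -229.8  150.5] [45 44 42]
(252, 200) 159.1944 [ 542.3 -227.8  144.2] [45 45 43]
(252, 150) 168.1068 [ 554.9 -223.5  114.6] [38 38 37]
(252, 120) 190.04358 [ 554.  -223.7   81.6] [33 33 32]
(252, 116) 196.53102 [ 552.2 -224.3   73.9] [27 30 31]
```

```bash
python3 -c "
from h import *
o,im,d=snap('wrist')
cv2.imwrite('pics/w2z.png',cv2.resize(im[100:330,160:350],None,fx=3,fy=2.6,interpolation=2)[:,:,::-1])"
```

```text
(no output)
```

View pics/w2z.png

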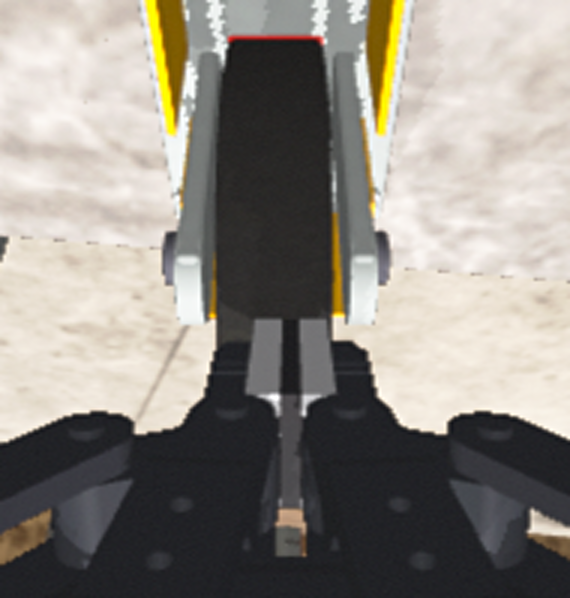

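```bash
python3 -m inch '[[[1,-0.03,0,0,0,0,0],[1,-0.04,0,0,0,0,0],[1,0,0,0,0,0,0]]]'; python3 -c "
from h import *
o,im,d=snap('wrist')
cv2.imwrite('pics/w3z.png',cv2.resize(im[100:330,160:350],None,fx=3,fy=2.6,interpolation=2)[:,:,::-1])
K,Rc,p=cam('wrist',o);M=ctrl.camera_model('wrist')['mount']
for v in range(195,260,5):
  for u in (256,251,263):
    z=d[v,u]; q=M[:3,:3]@np.array([(u-K[0,2])/K[0,0]*z,(v-K[1,2])/K[1,1]*z,z])+M[:3,3]; print(v,u,q.round(1),end=' ')
  print()
"
```

```text
time: 7.35
eef_pos: [563.4, -222.0, 211.4]
tool_rot: [0.219, 0.67, -0.565, 0.429]
wrist_force: [0.0, 0.2, -0.4]
finger_gap: 0.002
195 256 [66.7  2.5 -0.4] 195 251 [65.9  2.8 -4.7] 195 263 [65.6  2.9  5.7] 
200 256 [65.1 -1.5 -0.4] 200 251 [65.4 -1.6 -4.7] 200 263 [65.4 -1.6  5.7] 
205 256 [65.7 -6.2 -0.4] 205 251 [66.5 -6.5 -4.7] 205 263 [66.3 -6.4  5.7] 
210 256 [ 67.  -11.2  -0.4] 210 251 [ 66.9 -11.2  -4.7] 210 263 [ 66.9 -11.2   5.8] 
215 256 [ 65.9 -15.5  -0.3] 215 251 [ 67.5 -16.1  -4.8] 215 263 [ 66.9 -15.9   5.8] 
220 256 [ 70.  -21.8  -0.4] 220 251 [ 68.2 -21.1  -4.8] 220 263 [ 68.2 -21.1   5.9] 
225 256 [-20.2  10.8  -0.3] 225 251 [-20.3  10.8  -3. ] 225 263 [-20.2  10.8   3.5] 
230 256 [-27.3  11.   -0.3] 230 251 [-27.5  11.   -2.8] 230 263 [-27.   10.8   3.3] 
235 256 [-33.6  11.   -0.3] 235 251 [-33.7  11.1  -2.7] 235 263 [-32.6  10.6   3.2] 
240 256 [-38.8  10.9  -0.3] 240 251 [-38.7  10.8  -2.6] 240 263 [-38.8  10.9   3.1] 
245 256 [-44.1  10.9  -0.3] 245 251 [-43.9  10.8  -2.5] 245 263 [-43.9  10.8   2.9] 
250 256 [-48.9  10.9  -0.3] 250 251 [-49.2  11.1  -2.4] 250 263 [-48.9  10.9   2.8] 
255 256 [-49.8   9.   -0.2] 255 251 [-49.7   8.9  -2.4] 255 263 [-54.   11.3   2.7]
```

View pics/w3z.png

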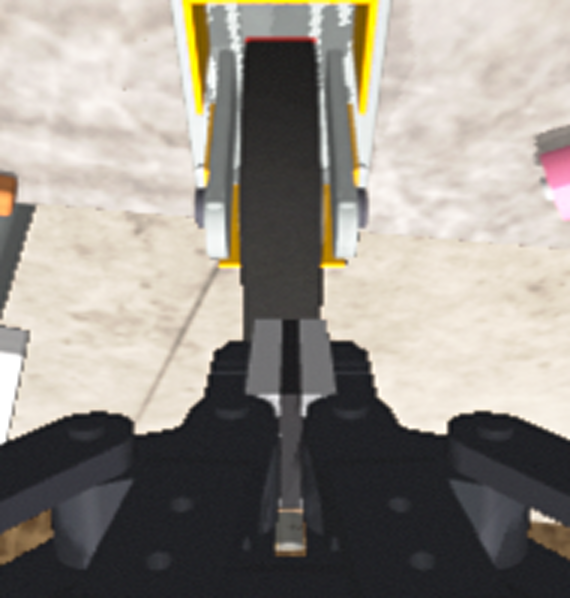

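```bash
python3 -m inch '[[[-1,0,0,0,0,0,0],[-1,0,0,0,0,0,0],[-1,0,0,0,0,0,0],[-1,0,0,0,0,0,0],[-1,0,0,0,0,0,0],[-1,0,0,0,0,0,0],[-1,0,0,0,0,0,0],[-1,0,0,0,0,0,0]]]'; python3 -c "
from h import *
o,im,d=snap('wrist','w4.png')
K,Rc,p=cam('wrist',o);M=ctrl.camera_model('wrist')['mount']
u,v=np.meshgrid(np.arange(512),np.arange(384)); c=np.stack([(u-K[0,2])/K[0,0]*d,(v-K[1,2])/K[1,1]*d,d],-1)
q=c@M[:3,:3].T+M[:3,3]; s=q[(d>20)&(q[...,0]<20)]
print(len(s))
for lo in range(-60,60,5):
    k=s[(s[:,2]>=lo)&(s[:,2]<lo+5)]
    if len(k): print(lo,k[k[:,0].argmax()].round(1))
"
```

```text
time: 8.2
eef_pos: [555.8, -221.3, 205.7]
tool_rot: [0.219, 0.673, -0.567, 0.423]
wrist_force: [0.4, -0.5, -0.5]
finger_gap: 0.997
45399
-60 [-34.3   6.5 -55.2]
-55 [-32.    6.5 -53.6]
-50 [-29.7  10.3 -45.4]
-45 [-24.7   1.1 -43. ]
-40 [-74.3  11.7 -39.6]
-35 [-82.1  15.9 -32.8]
-30 [-85.7  16.7 -29.8]
-25 [-90.8   9.7 -20.4]
-20 [-84.9   9.  -15.1]
-15 [-84.3   8.8 -10.8]
-10 [-84.7   8.8  -8.9]
-5 [-86.1   9.6  -3.3]
0 [-85.9   9.4   5. ]
5 [-84.6   9.1   9.4]
10 [-84.7   9.2  11.6]
15 [-85.2   9.2  15.5]
20 [-90.6   9.6  20.3]
25 [-85.4  16.2  29.9]
30 [-83.2  16.3  32.6]
35 [-73.7  11.3  39.8]
40 [-25.   -6.4  43. ]
45 [-30.3  10.6  45.7]
50 [-32.1   6.6  54.1]
55 [-34.5   6.7  55.1]
```

View pics/w4.png

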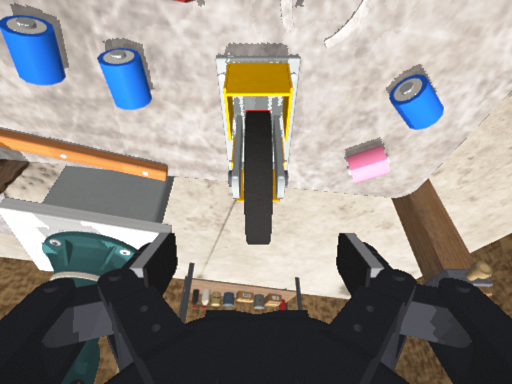

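```bash
python3 plan.py 504.3 -240.1 121.3 -71 -35
```

```text
t 8.25 pos [ 555.9 -221.3  205.8] gap 0.996 F [0.5 0.2 0.1] q [-0.37  0.92  0.97  1.62 -0.27  1.38 -0.6 ]
shift tool mm [100.6   4.    1.3]  after turn [100.6   3.5   0.9]  turn deg [-0.24 -0.21  0.25]
```

```bash
python3 -m inch '[[[-1,0.03,0.001,0,0,0,0],[-1,0.03,0.001,0,0,0,0],[-1,0.03,0.001,0,0,0,0],[-1,0,0,0,0,0,0]]]'; python3 plan.py 504.3 -240.1 121.3 -71 -35
```

```text
time: 8.65
eef_pos: [510.3, -238.0, 129.5]
tool_rot: [0.219, 0.672, -0.566, 0.425]
wrist_force: [-0.6, 0.8, 0.4]
finger_gap: 1.0
t 8.65 pos [ 510.3 -238.   129.5] gap 1.0 F [-0.6  0.8  0.4] q [-0.35  0.96  0.93  1.76 -0.31  1.19 -0.56]
shift tool mm [10.3 -0.5  0. ]  after turn [10.3 -0.5  0. ]  turn deg [-0.19  0.01  0.01]
```

```bash
python3 -m inch '[[[-1,0.01,0,0,0,0,0],[1,0,0,0,0,0,0],[1,0,0,0,0,0,0],[1,0,0,0,0,0,0],[1,0,0,0,0,0,0],[1,0,0,0,0,0,0],[1,0,0,0,0,0,0],[1,0,0,0,0,0,0],[1,0,0,0,0,0,0]]]'; python3 plan.py 504.3 -240.1 121.3 -71 -35
```

```text
time: 9.55
eef_pos: [509.1, -238.6, 124.3]
tool_rot: [0.22, 0.671, -0.564, 0.428]
wrist_force: [-0.4, 1.2, 0.5]
finger_gap: 0.268
t 9.55 pos [ 509.1 -238.6  124.3] gap 0.268 F [-0.4  1.2  0.5] q [-0.35  0.97  0.93  1.77 -0.32  1.17 -0.56]
shift tool mm [ 5.4 -2.4 -0.2]  after turn [ 5.4 -2.4 -0.2]  turn deg [-0.13  0.11 -0.32]
```

```bash
python3 -m inch '[[[1,0,-0.0027,0,0,0,5],[1,0,-0.0027,0,0,0,5],[1,0,-0.0027,0,0,0,5],[1,0,-0.0027,0,0,0,5],[1,0,-0.0027,0,0,0,5],[1,0,-0.0027,0,0,0,5],[1,0,-0.0027,0,0,0,5],[1,0,0,0,0,0,0]]]'; cat > st.py <<'E'
from h import *
o=ctrl.get_obs();A=R.from_quat(o['tool_rot']).as_matrix()
ax=np.array([490.2,-245,100]); a=A.T@(ax-o['eef_pos'])
u=np.array([.9455,.3256,0]); n=np.array([.3256,-.9455,0])
print('t',round(o['time'],2),'axle in tool',a.round(1),'tilt',np.degrees(np.arctan2(A[:,0]@u,-A[2,0])).round(1),'n.toolz',(A[:,2]@n).round(4),'gap',round(o['finger_gap'],3),'F',o['wrist_force'].round(1),'q',o['joints'].round(2))
E
python3 st.py
```

```text
time: 10.35
eef_pos: [491.5, -244.8, 131.1]
tool_rot: [0.417, 0.568, -0.407, 0.581]
wrist_force: [-2.5, -1.3, -1.0]
finger_gap: 0.268
t 10.35 axle in tool [31.1 -2.1 -0.4] tilt 1.3 n.toolz 1.0 gap 0.268 F [-2.5 -1.3 -1. ] q [-0.11  0.59  0.71  2.11 -0.67  0.65 -0.18]
```

```bash
python3 -m inch '[[[1,0,-0.0027,0,0,0,5],[1,0,-0.0027,0,0,0,5],[1,0,-0.0027,0,0,0,5],[1,0,-0.0027,0,0,0,5],[1,0,0,0,0,0,0]]]'; python3 st.py;  python3 -c "
from h import *
o,im,d=snap('wrist','w5.png')"
```

```text
time: 10.85
eef_pos: [481.5, -248.0, 129.5]
tool_rot: [0.512, 0.487, -0.296, 0.643]
wrist_force: [-8.1, 2.2, 6.7]
finger_gap: 0.267
t 10.85 axle in tool [30.8 -2.4 -0.1] tilt 21.7 n.toolz 1.0 gap 0.267 F [-8.1  2.2  6.7] q [ 0.38  0.47  0.24  2.27 -1.21  0.43  0.47]
```

View pics/w5.png

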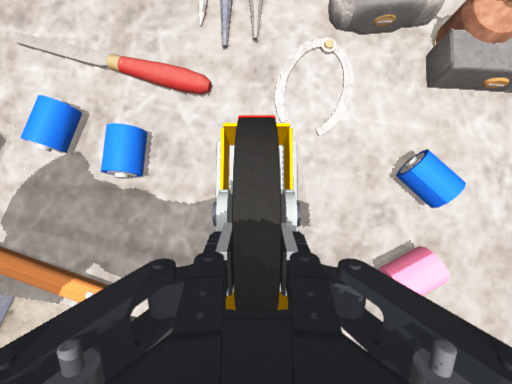

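```bash
cat > stripe.py <<'E'
from h import *
u=np.array([.9455,.3256,0]); ax=np.array([490.2,-245,100])
o,im,d=snap('wrist'); c=cam('wrist',o)
h=cv2.cvtColor(im,cv2.COLOR_RGB2HSV); m=cv2.inRange(h,(0,150,60),(8,255,255))|cv2.inRange(h,(173,150,60),(180,255,255))
P=cloud(c,d); near=(np.hypot(P[...,0]-490,P[...,1]+245)<95)&(P[...,2]>20)&(P[...,2]<185)&(m>0)
q=P[near]-ax; a=np.degrees(np.arctan2(q@u,q[:,2])); r=np.hypot(q@u,q[:,2]); lat=q@np.array([.3256,-.9455,0])
k=(r>66)&(r<75)&(abs(lat)<13)
print(len(a),k.sum(),'phi min/max/mean',np.percentile(a[k],[2,98]).round(1) if k.sum() else None,a[k].mean() if k.sum() else None,'r',r[k].mean() if k.sum() else None)
print('all',a.min() if len(a) else 0,a.max() if len(a) else 0)
E
python3 stripe.py
```

```text
74 74 phi min/max/mean [60.8 64.6] 62.84028749771703 r 69.83445818509313
all 59.41254550876406 64.71401622541657
```

```bash
python3 -m inch '[[[-1,0,0,0,0,0,0],[-1,0,0,0,0,0,0],[-1,0,0,0,0,0,0],[-1,0,0,0,0,0,0],[-1,0,0,0,0,0,0],[-1,0,0,0,0,0,0],[-1,0,0,0,0,0,0]]]'; python3 st.py; python3 -m inch '[[[-1,0,0.0034,0,0,0,-6],[-1,0,0.0034,0,0,0,-6],[-1,0,0.0034,0,0,0,-6],[-1,0,0.0034,0,0,0,-6],[-1,0,0.0034,0,0,0,-6],[-1,0,0.0034,0,0,0,-6],[-1,0,0.0034,0,0,0,-6],[-1,0,0.0034,0,0,0,-6],[-1,0,0.0034,0,0,0,-6],[-1,0,0.0034,0,0,0,-6]]]'; python3 st.py; python3 stripe.py
```

```text
time: 11.65
eef_pos: [489.6, -249.9, 130.2]
tool_rot: [0.503, 0.489, -0.297, 0.648]
wrist_force: [-0.2, -0.5, -0.1]
finger_gap: 1.0
t 11.65 axle in tool [28.9 -8.8 -4.9] tilt 21.2 n.toolz 0.9998 gap 1.0 F [-0.2 -0.5 -0.1] q [ 0.36  0.48  0.25  2.26 -1.19  0.43  0.45]
time: 12.65
eef_pos: [516.0, -243.1, 129.8]
tool_rot: [0.189, 0.674, -0.588, 0.404]
wrist_force: [0.4, 0.0, -0.3]
finger_gap: 1.0
t 12.65 axle in tool [38.9 -0.2 -7.1] tilt -39.8 n.toolz 0.9998 gap 1.0 F [ 0.4  0.  -0.3] q [-0.34  1.    0.91  1.71 -0.25  1.25 -0.63]
1206 1205 phi min/max/mean [63.8 74.5] 68.87434107255044 r 70.63147825767204
all 63.53515237304382 139.81049495869053
```

```bash
python3 -m inch '[[[-1,0.008,0.001,-0.007,0,0,0],[1,0,0,0,0,0,0],[1,0,0,0,0,0,0],[1,0,0,0,0,0,0],[1,0,0,0,0,0,0],[1,0,0,0,0,0,0],[1,0,0,0,0,0,0],[1,0,0,0,0,0,0],[1,0,0,0,0,0,0]]]'; python3 st.py
```

```text
time: 13.6
eef_pos: [510.7, -238.6, 119.0]
tool_rot: [0.192, 0.674, -0.585, 0.408]
wrist_force: [-0.1, -2.3, -2.2]
finger_gap: 0.273
t 13.6 axle in tool [28.2 -4.6 -0.9] tilt -39.2 n.toolz 0.9998 gap 0.273 F [-0.1 -2.3 -2.2] q [-0.34  1.    0.9   1.74 -0.26  1.21 -0.62]
```

```bash
python3 -m inch '[[[1,-0.0003,-0.0027,0,0,0,5.5],[1,-0.0003,-0.0027,0,0,0,5.5],[1,-0.0003,-0.0027,0,0,0,5.5],[1,-0.0003,-0.0027,0,0,0,5.5],[1,-0.0003,-0.0027,0,0,0,5.5],[1,-0.0003,-0.0027,0,0,0,5.5],[1,-0.0003,-0.0027,0,0,0,5.5],[1,-0.0003,-0.0027,0,0,0,5.5],[1,-0.0003,-0.0027,0,0,0,5.5],[1,0,0,0,0,0,0]]]'; python3 st.py; python3 stripe.py
```

```text
time: 14.6
eef_pos: [487.5, -246.8, 128.0]
tool_rot: [0.466, 0.522, -0.358, 0.619]
wrist_force: [-2.0, -3.8, -4.1]
finger_gap: 0.274
t 14.6 axle in tool [28.  -2.6 -1.4] tilt 11.7 n.toolz 0.9996 gap 0.274 F [-2.  -3.8 -4.1] q [ 0.13  0.5   0.44  2.21 -0.85  0.46  0.03]
1312 1293 phi min/max/mean [ 9.9 19.6] 14.630162890906298 r 70.05091310700878
all 9.68635397877523 178.3568289650713
```

```bash
python3 -m inch '[[[-1,0,0,0,0,0,0],[-1,0,0,0,0,0,0],[-1,0,0,0,0,0,0],[-1,0,0,0,0,0,0],[-1,0,0,0,0,0,0],[-1,0,0,0,0,0,0],[-1,0,0,0,0,0,0]]]'; python3 st.py; python3 -m inch '[[[-1,0,0.003,0,0,0,-6],[-1,0,0.003,0,0,0,-6],[-1,0,0.003,0,0,0,-6],[-1,0,0,0,0,0,0]]]'; python3 st.py; python3 stripe.py
```

```text
time: 15.35
eef_pos: [490.3, -246.4, 129.6]
tool_rot: [0.463, 0.522, -0.358, 0.62]
wrist_force: [-0.2, 0.8, 0.5]
finger_gap: 1.005
t 15.35 axle in tool [29.1 -5.6 -2.2] tilt 11.5 n.toolz 0.9996 gap 1.005 F [-0.2  0.8  0.5] q [ 0.12  0.5   0.45  2.2  -0.84  0.46  0.02]
time: 15.75
eef_pos: [496.6, -246.3, 130.7]
tool_rot: [0.374, 0.589, -0.456, 0.552]
wrist_force: [0.4, -0.2, -0.3]
finger_gap: 1.001
t 15.75 axle in tool [31.1 -1.8 -4. ] tilt -7.1 n.toolz 0.9995 gap 1.001 F [ 0.4 -0.2 -0.3] q [-0.2   0.66  0.77  2.04 -0.51  0.74 -0.39]
1278 1277 phi min/max/mean [ 9.4 19.8] 14.867841174614494 r 70.12070949994299
all -124.84545806883038 20.04973916201301
```

```bash
python3 -m inch '[[[-1,0.002,0,-0.003,0,0,0],[1,0,0,0,0,0,0],[1,0,0,0,0,0,0],[1,0,0,0,0,0,0],[1,0,0,0,0,0,0],[1,0,0,0,0,0,0],[1,0,0,0,0,0,0],[1,0,0,0,0,0,0],[1,0,0,0,0,0,0]]]'; python3 st.py; python3 stripe.py;  python3 -m inch '[[[1,0,-0.0024,0,0,0,5],[1,0,-0.0024,0,0,0,5],[1,0,-0.0024,0,0,0,5],[1,0,0,0,0,0,0],[1,0,0,0,0,0,0]]]'; python3 st.py; python3 stripe.py
```

```text
time: 16.7
eef_pos: [486.0, -247.0, 129.9]
tool_rot: [0.38, 0.588, -0.456, 0.55]
wrist_force: [0.6, -0.8, -1.0]
finger_gap: 0.272
t 16.7 axle in tool [29.1  8.1 -1.3] tilt -6.8 n.toolz 0.9994 gap 0.272 F [ 0.6 -0.8 -1. ] q [-0.19  0.65  0.76  2.06 -0.51  0.73 -0.38]
1343 1341 phi min/max/mean [10.4 20. ] 15.323105601997023 r 70.126756828795
all 8.410933471536735 20.42704423290147
time: 17.25
eef_pos: [479.2, -249.6, 127.6]
tool_rot: [0.453, 0.533, -0.379, 0.607]
wrist_force: [3.9, 0.0, -3.6]
finger_gap: 0.268
t 17.25 axle in tool [29.   7.7 -1.7] tilt 8.4 n.toolz 0.9995 gap 0.268 F [ 3.9  0.  -3.6] q [ 0.07  0.51  0.51  2.19 -0.77  0.49 -0.07]
1355 1352 phi min/max/mean [-4.6  5. ] 0.293978876755517 r 69.9419166699762
all -56.32177852404663 5.2657939999367205
```

```bash
python3 -m inch '[[[0.2,0,0,0,0,0,0],[-0.2,0,0,0,0,0,0],[-1,0,0,0,0,0,0],[-1,0,0,0,0,0,0],[-1,0,0,0,0,0,0],[-1,0,0,0,0,0,0]]]'; python3 st.py; python3 stripe.py; python3 -m inch '[[[-1,-0.03,0,0,0,0,0],[-1,-0.04,0,0,0,0,0],[-1,-0.04,0,0,0,0,-4],[-1,-0.04,0,0,0,0,-4],[-1,0,0,0,0,0,0]]]'; python3 st.py; python3 stripe.py
```

```text
time: 17.9
eef_pos: [481.0, -248.9, 127.9]
tool_rot: [0.453, 0.532, -0.38, 0.606]
wrist_force: [-0.4, -0.8, -0.4]
finger_gap: 1.005
t 17.9 axle in tool [29.   5.8 -1.6] tilt 8.3 n.toolz 0.9994 gap 1.005 F [-0.4 -0.8 -0.4] q [ 0.06  0.51  0.52  2.19 -0.77  0.49 -0.07]
1320 1320 phi min/max/mean [-4.4  5.2] 0.555868018779851 r 69.95381502293148
all -5.0775936914971025 5.421390714390496
time: 18.45
eef_pos: [459.1, -251.7, 280.4]
tool_rot: [0.414, 0.564, -0.425, 0.575]
wrist_force: [1.4, -0.5, 0.3]
finger_gap: 1.005
t 18.45 axle in tool [180.3  32.3  -0.9] tilt -0.3 n.toolz 0.9993 gap 1.005 F [ 1.4 -0.5  0.3] q [-0.27  0.35  0.87  2.03 -0.32  0.9  -0.49]
312 312 phi min/max/mean [-5.3  4.9] -0.047791075370089614 r 69.95368996759878
all -5.699037834079962 5.314095905873423
```

```bash
python3 plan.py 455 200 330 10
```

```text
t 18.5 pos [ 457.  -250.7  278.2] gap 1.0 F [-0.6  0.6 -0.2] q [-0.26  0.35  0.87  2.03 -0.33  0.89 -0.49]
shift tool mm [ -60.   131.2 -430.2]  after turn [-51.8 444.3  76.3]  turn deg [-82.78   0.57   1.  ]
```

```bash
python3 -m inch '[[[-1,-0.006,0.013,-0.043,0,0,0],[-1,-0.006,0.013,-0.043,0,0,0],[-1,-0.006,0.013,-0.043,0,0,0],[-1,-0.006,0.013,-0.043,0,0,0],[-1,-0.006,0.013,-0.043,0,0,0],[-1,-0.006,0.013,-0.043,0,0,0],[-1,-0.006,0.013,-0.043,0,0,0],[-1,-0.006,0.013,-0.043,0,0,0],[-1,-0.006,0.013,-0.043,0,0,0],[-1,-0.006,0.013,-0.043,0,0,0]]]';python3 -m inch '[[[-1,0,0,0,-8.3,0,0],[-1,0,0,0,-8.3,0,0],[-1,0,0,0,-8.3,0,0],[-1,0,0,0,-8.3,0,0],[-1,0,0,0,-8.3,0,0],[-1,0,0,0,-8.3,0,0],[-1,0,0,0,-8.3,0,0],[-1,0,0,0,-8.3,0,0],[-1,0,0,0,-8.3,0,0],[-1,0,0,0,0,0,0]]]'; python3 plan.py 455 200 330 10; python3 -c "
from h import *
snap('wrist','w6.png')"
```

```text
time: 19.5
eef_pos: [446.7, 204.5, 320.7]
tool_rot: [0.417, 0.565, -0.436, 0.562]
wrist_force: [0.8, -0.5, 0.9]
finger_gap: 1.001
time: 20.5
eef_pos: [433.5, 208.3, 306.0]
tool_rot: [-0.028, 0.723, 0.009, 0.691]
wrist_force: [0.0, 0.1, 0.3]
finger_gap: 1.0
t 20.5 pos [433.5 208.3 306. ] gap 1.0 F [0.  0.1 0.3] q [-1.    0.22  0.55  2.03 -0.13  0.98 -0.33]
shift tool mm [-24.7 -10.   19.9]  after turn [-24.  -11.9  19.7]  turn deg [-6.98 -2.71  1.31]
```

View pics/w6.png

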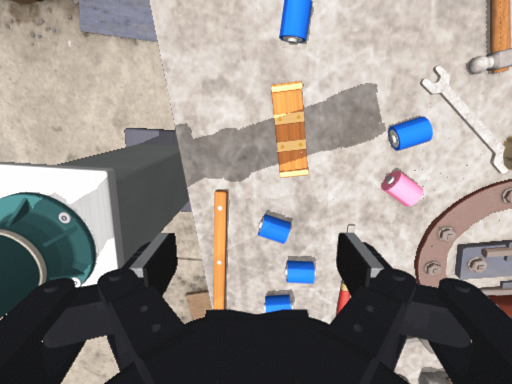

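```bash
cat > cr.py <<'E'
from h import *
o,im,d=snap('wrist'); c=cam('wrist',o); P=cloud(c,d)
h=cv2.cvtColor(im,cv2.COLOR_RGB2HSV)
m=(cv2.inRange(h,(8,90,90),(33,255,255))>0)&(np.hypot(P[...,0]-462,P[...,1]-253)<110)&(P[...,2]>4)&(P[...,2]<30)
m=cv2.morphologyEx(m.astype(np.uint8),cv2.MORPH_OPEN,np.ones((3,3)))>0
q=P[m]; print(len(q)); r=cv2.minAreaRect(q[:,:2].astype(np.float32)); print('cradle',r)
# table plane check
t=P[(abs(P[...,2])<12)&(np.hypot(P[...,0]-462,P[...,1]-253)<200)]; print('table z med',np.median(t[:,2]))
a=np.radians(10); 
B=cv2.boxPoints(r); print(B.round(1))
# z profile along y
ca=np.array(r[0]); L=max(r[1]); 
ex=B[1]-B[0]; e2=B[2]-B[1]; ly=ex if np.hypot(*ex)>np.hypot(*e2) else e2; ly=ly/np.hypot(*ly); ly=ly*np.sign(ly[1])
print('yaw of x axis',np.degrees(np.arctan2(-ly[0],ly[1])))
s=(q[:,:2]-ca)@ly
for lo in range(-80,80,4):
    k=(s>=lo)&(s<lo+4)
    if k.sum()>3: print(lo+2,q[k,2].mean().round(1),end=' | ')
print()
for k in blobs(blue(im),60):
    mm=np.zeros(d.shape,np.uint8); cv2.drawContours(mm,[k],-1,1,-1); pts=P[(mm>0)&(d>0)]
    r=cv2.minAreaRect(pts[:,:2].astype(np.float32)); B=cv2.boxPoints(r); e1=B[1]-B[0];e2=B[2]-B[1]
    l=e1 if np.hypot(*e1)>np.hypot(*e2) else e2
    print('roller px',np.round(cv2.minAreaRect(k)[0]),'c',np.round(r[0],1),'size',np.round(r[1],1),'axis yaw',np.degrees(np.arctan2(l[1],l[0])).round(1)%180,'ztop',np.percentile(pts[:,2],95).round(1))
E
python3 cr.py
```

```text
2414
cradle ((471.37347412109375, 253.81826782226562), (47.90676498413086, 140.3329620361328), 10.125709533691406)
table z med -0.2845178738895129
[[435.5 318.7]
 [460.1 180.5]
 [507.3 189. ]
 [482.6 327.1]]
yaw of x axis 10.125723
-70 12.0 | -66 7.5 | -62 7.7 | -58 7.6 | -54 7.7 | -50 7.6 | -46 7.5 | -42 7.5 | -38 7.6 | -34 12.5 | -30 12.6 | -26 12.8 | -22 12.5 | -18 8.1 | -14 7.5 | -10 7.6 | -6 7.6 | -2 7.7 | 2 7.6 | 6 7.7 | 10 12.5 | 14 12.7 | 18 12.7 | 22 12.5 | 26 7.6 | 30 7.8 | 34 7.4 | 38 7.7 | 42 7.5 | 46 7.7 | 50 7.6 | 54 7.7 | 58 13.1 | 66 13.9 | 70 6.9 | 
roller px [278. 300.] c [475.5 -69.1] size [46.3 10.1] axis yaw 6.5 ztop 33.8
roller px [301. 272.] c [511.7  -1.6] size [47.3 33.6] axis yaw 1.2 ztop 38.7
roller px [275. 229.] c [458.4  81.2] size [34.6 47.4] axis yaw 164.7 ztop 39.9
roller px [412. 132.] c [657.1 257.6] size [48.4 37.4] axis yaw 22.0 ztop 39.3
roller px [295.  19.] c [464.7 404.7] size [48.1 38. ] axis yaw 86.1 ztop 39.7
```

```bash
cat > cr2.py <<'E'
from h import *
o,im,d=snap('wrist'); c=cam('wrist',o); P=cloud(c,d).reshape(-1,3)
ca=np.array([472.4,247.9]); 
for yaw in (9.1,10.1,11.1):
    a=np.radians(yaw); ex=np.array([np.cos(a),np.sin(a)]); ey=np.array([-ex[1],ex[0]])
    X=(P[:,:2]-ca)@ex; Y=(P[:,:2]-ca)@ey; Z=P[:,2]
    print(yaw)
    for side in (-1,1):
        k=(X*side>4)&(X*side<20)&(abs(Y)<95)
        hi=(Z>10.3)
        out=[]
        for y0,w in((-74,8),(-22,10),(22,10),(74,8)):
            kk=k&hi&(abs(Y-y0)<w+4)&(Z<30); out.append((np.percentile(Y[kk],[3,97]).round(1),kk.sum(),Z[kk].max().round(1)) if kk.sum()>5 else None)
        print(side,out)
    k=(abs(Y)<70)&(Z>5)&(Z<20)&(abs(X)<40); print('X ext',np.percentile(X[k],[0.5,99.5]).round(1), [ (np.percentile(X[k&(abs(Y-q)<6)],[1,99]).round(1)) for q in(-60,-22,22,60)])
E
python3 cr2.py
```

```text
9.1
-1 [(array([-71.3, -63.4]), np.int64(55), np.float64(21.6)), (array([-29.4, -14.5]), np.int64(96), np.float64(15.3)), (array([14.5, 29.3]), np.int64(101), np.float64(14.7)), (array([63.6, 71.6]), np.int64(65), np.float64(21.9))]
1 [(array([-70.5, -63. ]), np.int64(56), np.float64(21.4)), (array([-28.8, -14. ]), np.int64(94), np.float64(15.3)), (array([15. , 29.9]), np.int64(103), np.float64(15.5)), (array([64.1, 71.9]), np.int64(65), np.float64(21.4))]
X ext [-24.2  23.6] [array([-22.5,  23.6]), array([-23. ,  23.3]), array([-23.9,  22.6]), array([-24.8,  22.3])]
10.1
-1 [(array([-71. , -63.3]), np.int64(57), np.float64(21.6)), (array([-29.3, -14.3]), np.int64(93), np.float64(15.3)), (array([14.8, 29.5]), np.int64(99), np.float64(14.7)), (array([63.7, 71.9]), np.int64(63), np.float64(21.9))]
1 [(array([-70.8, -63.1]), np.int64(53), np.float64(21.4)), (array([-28.9, -14.3]), np.int64(94), np.float64(15.3)), (array([14.7, 29.5]), np.int64(103), np.float64(15.5)), (array([63.8, 71.7]), np.int64(67), np.float64(21.4))]
X ext [-23.7  23.5] [array([-23.5,  22.6]), array([-23.4,  23. ]), array([-23.5,  23. ]), array([-23.6,  23.3])]
11.1
-1 [(array([-70.7, -63. ]), np.int64(57), np.float64(21.6)), (array([-29.2, -14. ]), np.int64(96), np.float64(15.3)), (array([14.9, 29.7]), np.int64(99), np.float64(14.7)), (array([64., 72.]), np.int64(63), np.float64(21.9))]
1 [(array([-71. , -63.3]), np.int64(56), np.float64(21.4)), (array([-29.1, -14.4]), np.int64(94), np.float64(15.3)), (array([14.6, 29.3]), np.int64(104), np.float64(15.5)), (array([63.6, 71.6]), np.int64(64), np.float64(21.4))]
X ext [-24.1  23.9] [array([-24.5,  21.5]), array([-23.9,  22.7]), array([-23.1,  23.5]), array([-22.5,  24.3])]
```

```bash
cat > rl.py <<'E'
import sys; from h import *
def rollers(n='wrist',f=None):
    o,im,d=snap(n,f); c=cam(n,o); P=cloud(c,d); out=[]
    for k in blobs(blue(im),60):
        mm=np.zeros(d.shape,np.uint8); cv2.drawContours(mm,[k],-1,1,-1); mm=cv2.erode(mm,np.ones((3,3)))
        pts=P[(mm>0)&(d>0)]
        zt=np.percentile(pts[:,2],97); tp=pts[pts[:,2]>zt-7]; r=cv2.minAreaRect(tp[:,:2].astype(np.float32)); B=cv2.boxPoints(r)
        r2=cv2.minAreaRect(pts[:,:2].astype(np.float32)); B=cv2.boxPoints(r2)
        e1=B[1]-B[0];e2=B[2]-B[1]; l=e1 if np.hypot(*e1)>np.hypot(*e2) else e2
        yaw=np.degrees(np.arctan2(l[1],l[0]))%180
        l=l/np.hypot(*l); nn=np.array([-l[1],l[0]]); s=tp[:,:2]@l; w=tp[:,:2]@nn
        cen=l*(s.min()+s.max())/2+nn*(np.percentile(w,3)+np.percentile(w,97))/2
        x,y,bw,bh=cv2.boundingRect(k)
        edge = x<2 or y<2 or x+bw>510 or y+bh>382
        out.append((cen,yaw,zt)); print('px',(x+bw//2,y+bh//2),'c',cen.round(1),'yaw',round(yaw,1),'len',(s.max()-s.min()).round(1),'w',np.ptp(w).round(1),'ztop',zt.round(1),'EDGE' if edge else '')
    return out
if __name__=='__main__': rollers(f=sys.argv[1] if len(sys.argv)>1 else None)
E
python3 rl.py; python3 plan.py 458.4 81.2 130 -15.3
```

```text
px (278, 304) c [476.7 -75.1] yaw 8.3 len 42.3 w 14.8 ztop 38.6 
px (300, 268) c [511.7  11.3] yaw 0.9 len 42.1 w 7.2 ztop 33.6 
px (274, 229) c [458.2  80.7] yaw 164.8 len 43.8 w 26.6 ztop 40.3 
px (410, 133) c [656.9 256.9] yaw 21.2 len 46.9 w 30.6 ztop 40.3 
px (295, 21) c [464.6 403.9] yaw 86.0 len 45.1 w 30.5 ztop 39.9 EDGE
t 20.7 pos [434.4 208.8 306.8] gap 0.999 F [ 0.2 -0.3  0.4] q [-1.    0.22  0.55  2.03 -0.13  0.98 -0.33]
shift tool mm [ 179.1 -124.1   25.3]  after turn [ 176.8 -116.7   56.9]  turn deg [18.22 -2.26  1.85]
```

```bash
python3 -m inch '[[[-1,0.035,-0.025,0.005,0,0,0],[-1,0.035,-0.025,0.005,0,0,0],[-1,0.035,-0.025,0.005,0,0,0],[-1,0.035,-0.025,0.005,0,0,0],[-1,0.02,-0.015,0.003,0,0,0],[-1,0,0,0,6,-1,1],[-1,0,0,0,6,-1,1],[-1,0,0,0,6,0,0],[-1,0,0,0,0,0,0]]]';python3 rl.py r1.png; python3 plan.py 458.4 81.2 130 -15.3
```

```text
time: 21.6
eef_pos: [461.8, 90.4, 143.2]
tool_rot: [0.104, 0.699, -0.098, 0.7]
wrist_force: [-1.1, 0.4, 0.3]
finger_gap: 1.0
px (309, 308) c [481.4 -67.3] yaw 7.2 len 31.8 w 6.6 ztop 32.7 
px (320, 250) c [509.5  -2.7] yaw 1.4 len 39.5 w 27.7 ztop 38.1 
px (257, 210) c [454.4  66.4] yaw 160.0 len 44.7 w 7.3 ztop 37.2 
px (257, 184) c [462.7  94.7] yaw 163.7 len 44.6 w 4.4 ztop 33.0 
t 21.65 pos [461.7  90.5 143.2] gap 1.001 F [ 0.3  0.3 -1.3] q [-0.69  0.44  0.53  2.25 -0.45  0.54 -0.09]
shift tool mm [13.1 -9.9 -0.6]  after turn [13.2 -9.8 -0.7]  turn deg [-0.95  0.02 -0.51]
```

View pics/r1.png

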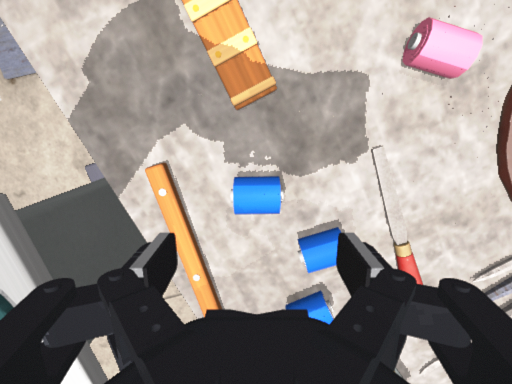

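```bash
sed -i "s/return cv2.inRange(h,(105,140,50),(125,255,255))/return cv2.morphologyEx(cv2.inRange(h,(102,110,40),(128,255,255)),cv2.MORPH_CLOSE,np.ones((5,5)))/" h.py; python3 rl.py
```

```text
px (310, 308) c [479.1   3.1] yaw 97.1 len 182.2 w 22.7 ztop 39.5 
px (319, 250) c [509.1  -2.8] yaw 2.0 len 39.0 w 28.0 ztop 39.8 
px (257, 195) c [458.2  78.8] yaw 164.6 len 45.9 w 30.3 ztop 40.0
```

```bash
python3 plan.py 458.2 80 -20 -15.4; python3 -m inch '[[[-1,0.03,-0.01,0,-1,0,-0.5],[-1,0.035,0,0,0,0,0],[-1,0.035,0,0,0,0,0],[-1,0.02,0,0,0,0,0],[-1,0,0,0,0,0,0]]]'; python3 plan.py 458.2 80 -20 -15.4
```

```text
t 21.7 pos [461.8  90.7 143.3] gap 1.004 F [ 0.1 -0.6  0.6] q [-0.69  0.44  0.53  2.25 -0.45  0.54 -0.09]
shift tool mm [163.2 -12.8  -0.6]  after turn [163.3 -11.3  -0.7]  turn deg [-0.78  0.03 -0.53]
time: 22.2
eef_pos: [465.6, 85.0, 21.5]
tool_rot: [0.091, 0.698, -0.087, 0.705]
wrist_force: [0.2, -0.1, -0.1]
finger_gap: 0.999
t 22.2 pos [465.6  85.   21.5] gap 0.999 F [ 0.2 -0.1 -0.1] q [-0.45  0.65  0.23  2.3  -0.65  0.24  0.12]
shift tool mm [41.4 -7.  -6.3]  after turn [41.5 -6.8 -5.8]  turn deg [ 0.93  0.55 -0.41]
```

```bash
python3 -m inch '[[[-1,0.015,-0.007,-0.006,0.9,0,0],[-1,0.015,0,0,0,0,0],[-1,0.005,0,0,0,0,0],[-1,0,0,0,0,0,0]]]'; python3 plan.py 458.2 80 -20 -15.4; python3 rl.py r2.png
```

```text
time: 22.6
eef_pos: [462.0, 81.2, -11.9]
tool_rot: [0.096, 0.695, -0.09, 0.707]
wrist_force: [0.0, 0.6, -0.2]
finger_gap: 0.999
t 22.6 pos [462.   81.2 -11.9] gap 0.999 F [ 0.   0.6 -0.2] q [-0.36  0.71  0.13  2.32 -0.7   0.13  0.16]
shift tool mm [ 8.  -2.3 -3.5]  after turn [ 8.1 -2.2 -3.4]  turn deg [ 0.25  0.85 -0.62]
px (419, 359) c [509.   35.3] yaw 120.4 len 97.0 w 21.5 ztop 39.3 EDGE
px (252, 260) c [458.7  80.1] yaw 164.4 len 47.4 w 29.6 ztop 39.8
```

View pics/r2.png

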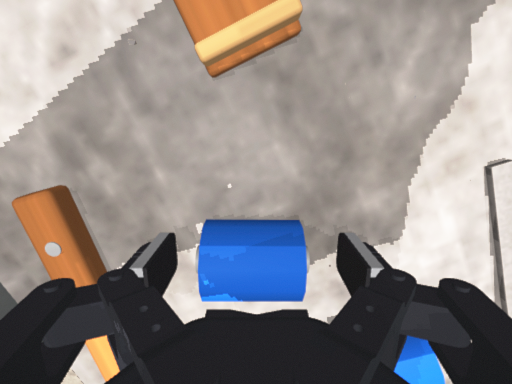

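```bash
python3 -m inch '[[[-1,0.005,-0.002,-0.003,0,0.5,-0.5],[0.2,0,0,0,0,0,0],[0.5,0,0,0,0,0,0],[1,0,0,0,0,0,0],[1,0,0,0,0,0,0],[1,0,0,0,0,0,0],[1,0,0,0,0,0,0]]]'; python3 plan.py 458.2 80 -20 -15.4
```

```text
time: 23.35
eef_pos: [460.4, 81.2, -14.3]
tool_rot: [0.093, 0.697, -0.092, 0.705]
wrist_force: [-0.0, 0.4, -1.4]
finger_gap: 0.639
t 23.35 pos [460.4  81.2 -14.3] gap 0.639 F [-0.   0.4 -1.4] q [-0.37  0.72  0.14  2.32 -0.7   0.13  0.16]
shift tool mm [ 5.7 -1.8 -1.9]  after turn [ 5.7 -1.8 -1.8]  turn deg [ 0.4   0.6  -0.18]
```

```bash
python3 -m inch '[[[1,-0.02,0,0,0,0,0],[1,-0.03,0,0,0,0,0],[1,-0.035,0,0,0,0,0],[1,-0.035,0,0,0,0,0],[1,0,0,0,0,0,0]]]'; python3 plan.py 479.8 206.5 60 10.3; python3 rl.py r3.png
```

```text
time: 23.85
eef_pos: [457.8, 80.6, 107.8]
tool_rot: [0.093, 0.699, -0.092, 0.703]
wrist_force: [0.2, 0.0, -2.3]
finger_gap: 0.639
t 23.85 pos [457.8  80.6 107.8] gap 0.639 F [ 0.2  0.  -2.3] q [-0.64  0.5   0.49  2.29 -0.54  0.45  0.03]
shift tool mm [ 47.9 127.2 -11.7]  after turn [ 47.8 119.9  44.2]  turn deg [-2.537e+01  2.900e-01 -2.000e-02]
px (347, 247) c [529.4   4.1] yaw 97.4 len 15.0 w 11.4 ztop 38.8 
px (257, 269) c [457.6  79.4] yaw 89.0 len 39.4 w 52.4 ztop 162.0
```

View pics/r3.png

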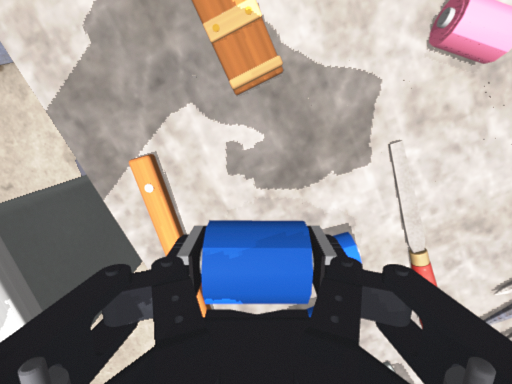

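```bash
python3 -m inch '[[[1,0,0,0,-6.3,0,0],[1,0,0,0,-6.3,0,0],[1,0,0,0,-6.3,0,0],[1,0,0,0,-6.3,0,0],[1,0,0.03,0.011,0,0,0],[1,0,0.03,0.011,0,0,0],[1,0,0.03,0.011,0,0,0],[1,0,0.03,0.011,0,0,0],[1,0,0,0,0,0,0]]]'; python3 plan.py 479.8 206.5 60 10.3
```

```text
time: 24.8
eef_pos: [468.3, 208.6, 94.2]
tool_rot: [-0.068, 0.71, 0.067, 0.697]
wrist_force: [-0.5, 0.4, -2.1]
finger_gap: 0.636
t 24.8 pos [468.3 208.6  94.2] gap 0.636 F [-0.5  0.4 -2.1] q [-0.78  0.56  0.38  2.17 -0.43  0.5   0.12]
shift tool mm [33.9 -4.3 11.6]  after turn [34.2 -4.2 11. ]  turn deg [ 0.65 -1.08  0.04]
```

```bash
python3 -m inch '[[[1,0.03,-0.004,0.011,0.7,-1,0],[1,0.02,0,0,0,0,0],[1,0,0,0,0,0,0]]]'; python3 plan.py 479.8 206.5 -6 10.3; python3 rl.py r4.png
```

```text
time: 25.1
eef_pos: [477.0, 207.6, 38.9]
tool_rot: [-0.065, 0.706, 0.064, 0.702]
wrist_force: [-0.1, 0.1, -1.9]
finger_gap: 0.639
t 25.1 pos [477.  207.6  38.9] gap 0.639 F [-0.1  0.1 -1.9] q [-0.7   0.65  0.29  2.19 -0.5   0.37  0.18]
shift tool mm [44.8 -1.6  2.8]  after turn [44.9 -1.6  2.5]  turn deg [ 0.15 -0.35  0.02]
px (257, 262) c [477.4 206.8] yaw 10.0 len 48.0 w 29.6 ztop 93.1 
px (493, 201) c [635.4 249.5] yaw 97.6 len 37.9 w 10.8 ztop 29.0 EDGE
```

View pics/r4.png

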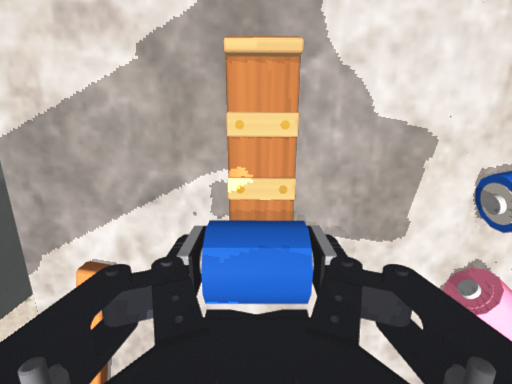

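```bash
python3 -m inch '[[[1,0.018,-0.002,0.003,0,0,0],[1,0.015,0,0,0,0,0],[1,0,0,0,0,0,0]]]'; python3 plan.py 479.8 206.1 -6 10.3; python3 rl.py
```

```text
time: 25.45
eef_pos: [480.9, 204.7, 6.7]
tool_rot: [-0.064, 0.706, 0.063, 0.702]
wrist_force: [0.5, -0.4, -2.0]
finger_gap: 0.637
t 25.45 pos [480.9 204.7   6.7] gap 0.637 F [ 0.5 -0.4 -2. ] q [-0.66  0.71  0.23  2.19 -0.53  0.31  0.21]
shift tool mm [12.7  1.6 -0.8]  after turn [12.7  1.6 -0.8]  turn deg [ 0.01 -0.29  0.  ]
px (257, 262) c [481.2 203.8] yaw 9.4 len 48.0 w 30.1 ztop 60.9
```

```bash
python3 -m inch '[[[1,0.006,0.001,-0.001,0,0,0],[1,0.005,0,0,0,0,0],[1,0,0,0,0,0,0]]]'; python3 plan.py 479.8 206.1 -6 10.3; python3 rl.py
```

```text
time: 25.8
eef_pos: [481.3, 205.7, -2.1]
tool_rot: [-0.063, 0.704, 0.064, 0.704]
wrist_force: [-0.4, 0.3, -1.8]
finger_gap: 0.639
t 25.8 pos [481.3 205.7  -2.1] gap 0.639 F [-0.4  0.3 -1.8] q [-0.65  0.72  0.21  2.19 -0.54  0.28  0.22]
shift tool mm [ 3.9  0.7 -1.4]  after turn [ 3.9  0.7 -1.4]  turn deg [-0.03 -0.03 -0.04]
px (257, 262) c [481.4 204.7] yaw 9.9 len 48.0 w 29.9 ztop 52.2
```

```bash
python3 -m inch '[[[1,0.003,0,-0.0015,0,0,0],[1,0.002,0,0,0,0,0],[1,0,0,0,0,0,0]]]'; python3 plan.py 479.8 206.1 -6 10.3; python3 rl.py
```

```text
time: 26.15
eef_pos: [480.1, 206.5, -6.2]
tool_rot: [-0.063, 0.704, 0.064, 0.705]
wrist_force: [-0.7, 0.2, -2.0]
finger_gap: 0.639
t 26.15 pos [480.1 206.5  -6.2] gap 0.639 F [-0.7  0.2 -2. ] q [-0.64  0.73  0.2   2.19 -0.54  0.27  0.22]
shift tool mm [-0.2 -0.3 -0.4]  after turn [-0.2 -0.3 -0.4]  turn deg [ 0.03  0.07 -0.12]
px (257, 262) c [480.1 205.4] yaw 9.7 len 48.0 w 30.1 ztop 48.0
```

```bash
python3 -m inch '[[[0.1,0,0,0,0,0,0],[-0.3,0,0,0,0,0,0],[-1,0,0,0,0,0,0],[-1,0,0,0,0,0,0],[-1,-0.03,0,0,0,0,0],[-1,-0.04,0,0,0,0,0],[-1,-0.04,0,0,0,0,0],[-1,0,0,0,0,0,0]]]'; python3 rl.py r5.png; python3 plan.py 512 -3 130 1.2
```

```text
time: 27.0
eef_pos: [480.6, 205.0, 106.3]
tool_rot: [-0.063, 0.705, 0.063, 0.704]
wrist_force: [0.7, 0.4, 0.2]
finger_gap: 1.0
px (256, 196) c [479.7 204.3] yaw 10.4 len 46.0 w 30.6 ztop 47.9 
px (460, 172) c [656.6 257.7] yaw 27.8 len 49.8 w 32.1 ztop 39.6 
t 27.05 pos [479.2 204.8 104.5] gap 0.997 F [-0.1 -0.4 -0.9] q [-0.79  0.55  0.4   2.16 -0.43  0.51  0.13]
shift tool mm [ -25.5 -210.3   -4.7]  after turn [ -25.5 -208.5   28.4]  turn deg [ 9.03 -0.23  0.02]
```

View pics/r5.png

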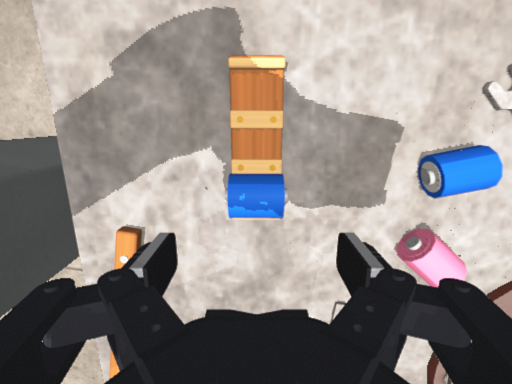

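```bash
python3 -m inch '[[[-1,-0.013,-0.042,-0.001,0,0,0],[-1,-0.013,-0.042,-0.001,0,0,0],[-1,0,-0.042,-0.001,3,0,0],[-1,0,-0.042,-0.001,3,0,0],[-1,0,-0.03,0.003,3,0,0],[-1,0,0,0,0,0,0]]]'; python3 rl.py r6.png; python3 plan.py 512 -3 130 1.2
```

```text
time: 27.65
eef_pos: [507.3, 5.2, 126.3]
tool_rot: [-0.009, 0.71, 0.008, 0.704]
wrist_force: [0.0, -0.9, 0.0]
finger_gap: 0.999
px (228, 266) c [478.  -82.8] yaw 10.6 len 47.0 w 27.2 ztop 39.9 
px (262, 196) c [512.   -4.6] yaw 1.8 len 45.5 w 29.6 ztop 39.9 
t 27.7 pos [506.5   7.4 126. ] gap 0.998 F [-0.5 -1.3  0. ] q [-0.44  0.5   0.45  2.18 -0.41  0.55  0.35]
shift tool mm [ -4.1 -10.6   5.1]  after turn [ -4.  -10.5   5.3]  turn deg [ 0.34 -0.66 -0.01]
```

View pics/r6.png

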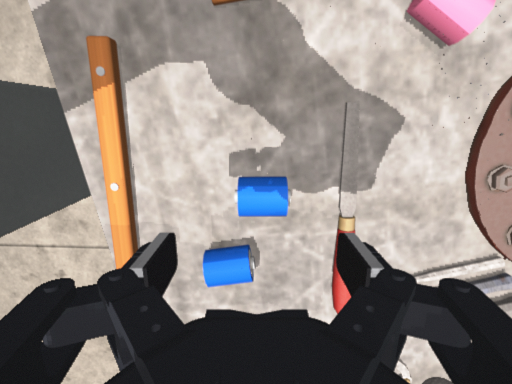

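```bash
python3 -m inch '[[[-1,0.025,-0.012,0.005,0.3,-0.6,0],[-1,0.035,0,0,0,0,0],[-1,0.035,0,0,0,0,0],[-1,0.02,0,0,0,0,0],[-1,0,0,0,0,0,0]]]'; python3 plan.py 512 -4.2 -19 1.5; python3 rl.py
```

```text
time: 28.2
eef_pos: [510.3, 3.4, 4.0]
tool_rot: [-0.009, 0.709, 0.014, 0.705]
wrist_force: [-0.7, -0.4, 0.7]
finger_gap: 0.998
t 28.2 pos [510.3   3.4   4. ] gap 0.998 F [-0.7 -0.4  0.7] q [-0.25  0.71  0.22  2.21 -0.57  0.28  0.5 ]
shift tool mm [23.  -7.8  1.6]  after turn [23.  -7.6  1.5]  turn deg [ 0.34 -0.27 -0.36]
px (260, 254) c [512.2  -3.5] yaw 1.9 len 47.0 w 29.2 ztop 39.7
```

```bash
python3 -m inch '[[[-1,0.012,-0.008,0.002,0.4,0,0],[-1,0.012,0,0,0,0,0],[-1,0,0,0,0,0,0]]]'; python3 plan.py 512 -3.8 -19 1.5; python3 rl.py
```

```text
time: 28.55
eef_pos: [513.7, -1.2, -18.3]
tool_rot: [-0.008, 0.708, 0.013, 0.706]
wrist_force: [0.1, -0.4, 0.2]
finger_gap: 1.003
t 28.55 pos [513.7  -1.2 -18.3] gap 1.003 F [ 0.1 -0.4  0.2] q [-0.21  0.75  0.18  2.21 -0.59  0.24  0.53]
shift tool mm [ 0.7 -2.6 -1.7]  after turn [ 0.7 -2.6 -1.7]  turn deg [ 0.23 -0.11 -0.45]
px (254, 269) c [512.3  -3.1] yaw 1.7 len 47.4 w 30.0 ztop 39.7
```

```bash
python3 -m inch '[[[-1,0,-0.002,-0.001,0,0,-0.4],[0.2,0,0,0,0,0,0],[0.5,0,0,0,0,0,0],[1,0,0,0,0,0,0],[1,0,0,0,0,0,0],[1,0,0,0,0,0,0],[1,0,0,0,0,0,0]]]'; python3 plan.py 512 -3.8 -19 1.5;  python3 rl.py; python3 -m inch '[[[1,-0.02,0,0,0,0,0],[1,-0.03,0,0,0,0,0],[1,-0.035,0,0,0,0,0],[1,-0.035,0,0,0,0,0],[1,0,0,0,0,0,0]]]'; python3 plan.py 472.2 248.1 100 10.3; python3 rl.py
```

```text
time: 29.3
eef_pos: [514.0, -2.0, -15.1]
tool_rot: [-0.011, 0.706, 0.012, 0.708]
wrist_force: [0.4, 1.1, -1.7]
finger_gap: 0.64
t 29.3 pos [514.   -2.  -15.1] gap 0.64 F [ 0.4  1.1 -1.7] q [-0.22  0.74  0.19  2.21 -0.58  0.23  0.52]
shift tool mm [ 3.9 -1.7 -2.1]  after turn [ 3.9 -1.7 -2.1]  turn deg [ 0.35  0.16 -0.04]
px (256, 264) c [513.7  -3.1] yaw 2.5 len 48.0 w 30.1 ztop 40.0 
time: 29.85
eef_pos: [512.3, -2.6, 106.7]
tool_rot: [-0.011, 0.708, 0.011, 0.706]
wrist_force: [0.6, -0.5, -1.7]
finger_gap: 0.64
t 29.85 pos [512.3  -2.6 106.7] gap 0.64 F [ 0.6 -0.5 -1.7] q [-0.4   0.54  0.43  2.18 -0.46  0.51  0.41]
shift tool mm [  7.1 251.8 -32.3]  after turn [  6.7 253.8   5.4]  turn deg [-8.53 -0.17 -0.08]
px (255, 264) c [511.1  -4.3] yaw 75.4 len 40.7 w 52.3 ztop 161.8
```

```bash
python3 -m inch '[[[1,0,0.042,-0.005,-3,0,0],[1,0,0.042,-0.003,-3,0,0],[1,0,0.042,-0.001,-2.5,0,0],[1,0,0.042,0,0,0,0],[1,0,0.042,0,0,0,0],[1,0,0.04,0,0,0,0],[1,0,0,0,0,0,0]]]'; python3 plan.py 472.0 249.2 40 10.3; python3 rl.py
```

```text
time: 30.6
eef_pos: [463.8, 250.7, 96.2]
tool_rot: [-0.065, 0.71, 0.062, 0.698]
wrist_force: [-0.1, 0.3, -2.8]
finger_gap: 0.639
t 30.6 pos [463.8 250.7  96.2] gap 0.639 F [-0.1  0.3 -2.8] q [-0.89  0.58  0.43  2.14 -0.47  0.53  0.07]
shift tool mm [56.1 -2.8  8.8]  after turn [56.2 -2.9  7.8]  turn deg [-0.   -0.97  0.12]
px (257, 264) c [464.5 249.8] yaw 11.1 len 47.8 w 30.5 ztop 151.4 
px (470, 227) c [657.1 258.2] yaw 23.5 len 48.8 w 30.0 ztop 39.6 EDGE
px (294, 23) c [463.8 390.7] yaw 176.1 len 30.5 w 22.8 ztop 40.0 EDGE
```

```bash
python3 -m inch '[[[1,0.03,-0.002,0.008,0,-1,0],[1,0.03,0,0,0,0,0],[1,0,0,0,0,0,0]]]'; python3 plan.py 472.0 249.2 -7 10.3; python3 rl.py
```

```text
time: 30.95
eef_pos: [471.1, 243.7, 32.3]
tool_rot: [-0.065, 0.705, 0.06, 0.704]
wrist_force: [-0.5, 0.6, -1.5]
finger_gap: 0.638
t 30.95 pos [471.1 243.7  32.3] gap 0.638 F [-0.5  0.6 -1.5] q [-0.8   0.68  0.32  2.17 -0.55  0.38  0.15]
shift tool mm [39.3  5.6  1.9]  after turn [39.3  5.3  1.9]  turn deg [-0.22 -0.12  0.39]
px (491, 253) c [635.5 250.3] yaw 90.5 len 34.7 w 13.6 ztop 33.7 EDGE
px (256, 268) c [471.2 241.8] yaw 101.4 len 31.3 w 47.8 ztop 87.4
```

```bash
python3 -m inch '[[[1,0.006,0.006,0.001,0,0,0.4],[1,0.015,0,0,0,0,0],[1,0,0,0,0,0,0]]]'; python3 plan.py 472.0 249.2 -7 10.3; python3 rl.py
```

```text
time: 31.3
eef_pos: [474.0, 248.4, 13.9]
tool_rot: [-0.06, 0.704, 0.061, 0.705]
wrist_force: [0.4, -0.5, -0.6]
finger_gap: 0.635
t 31.3 pos [474.  248.4  13.9] gap 0.635 F [ 0.4 -0.5 -0.6] q [-0.77  0.71  0.28  2.16 -0.57  0.34  0.17]
shift tool mm [20.9  1.1 -1.9]  after turn [20.9  1.1 -1.8]  turn deg [-0.49  0.15 -0.07]
px (498, 270) c [635.6 249.5] yaw 106.0 len 38.3 w 5.2 ztop 20.8 EDGE
px (256, 268) c [473.7 246.3] yaw 99.9 len 31.3 w 48.0 ztop 69.0
```

```bash
python3 -m inch '[[[1,0.01,0.002,-0.001,-0.5,0,0],[1,0.006,0.0005,0,0,0,0],[1,0,0,0,0,0,0]]]'; python3 plan.py 472.0 249.2 -7 10.3; python3 rl.py
```

```text
time: 31.65
eef_pos: [474.9, 252.1, -0.1]
tool_rot: [-0.062, 0.701, 0.065, 0.707]
wrist_force: [0.0, -0.3, -1.3]
finger_gap: 0.64
t 31.65 pos [ 4.749e+02  2.521e+02 -1.000e-01] gap 0.64 F [ 0.  -0.3 -1.3] q [-0.75  0.73  0.25  2.16 -0.59  0.3   0.18]
shift tool mm [ 6.9 -2.4 -3.4]  after turn [ 6.9 -2.4 -3.4]  turn deg [ 0.04  0.48 -0.19]
px (503, 284) c [635.8 248.5] yaw 111.1 len 33.8 w 2.5 ztop 11.5 EDGE
px (256, 268) c [474.4 249.6] yaw 97.7 len 32.4 w 48.6 ztop 55.0
```

```bash
python3 -m inch '[[[1,0.004,-0.001,-0.0025,0,0.5,0],[1,0.003,0,0,0,0,0],[1,0,0,0,0,0,0]]]'; python3 plan.py 472.0 249.2 -7 10.3; python3 rl.py
```

```text
time: 32.0
eef_pos: [472.8, 250.8, -7.0]
tool_rot: [-0.063, 0.704, 0.065, 0.704]
wrist_force: [0.3, 0.2, -1.4]
finger_gap: 0.64
t 32.0 pos [472.8 250.8  -7. ] gap 0.64 F [ 0.3  0.2 -1.4] q [-0.74  0.74  0.24  2.16 -0.59  0.3   0.19]
shift tool mm [-0.  -1.5 -1. ]  after turn [-0.  -1.5 -1. ]  turn deg [ 0.05 -0.01 -0.2 ]
px (256, 268) c [472.7 248.9] yaw 10.1 len 47.8 w 31.0 ztop 48.0
```

Seated at height 28; release and rise, then look.

```bash
python3 -m inch '[[[0.1,0,-0.0005,-0.0003,0,0,0],[-0.3,0,0,0,0,0,0],[-1,0,0,0,0,0,0],[-1,0,0,0,0,0,0],[-1,-0.03,0,0,0,0,0],[-1,-0.04,0,0,0,0,0],[-1,-0.04,0,0,0,0,0],[-1,0,0,0,0,0,0]]]'; python3 rl.py r7.png; python3 plan.py 478 -83 130 10
```

```text
time: 32.85
eef_pos: [473.2, 249.3, 106.5]
tool_rot: [-0.062, 0.705, 0.064, 0.704]
wrist_force: [1.2, -0.8, -0.0]
finger_gap: 0.998
px (450, 218) c [656.1 258.8] yaw 29.5 len 48.9 w 31.8 ztop 39.5 
px (256, 219) c [475.9 226.8] yaw 100.0 len 73.4 w 46.5 ztop 47.9 
px (280, 22) c [463.6 391.5] yaw 176.0 len 30.7 w 24.1 ztop 40.0 EDGE
t 32.9 pos [471.8 249.1 104.7] gap 1.0 F [ 0.2 -0.1 -0.8] q [-0.89  0.57  0.44  2.14 -0.47  0.54  0.09]
shift tool mm [ -25.9 -327.8  -53.4]  after turn [ -25.3 -328.1  -51.6]  turn deg [ 0.3  -0.25 -0.14]
```

View pics/r7.png

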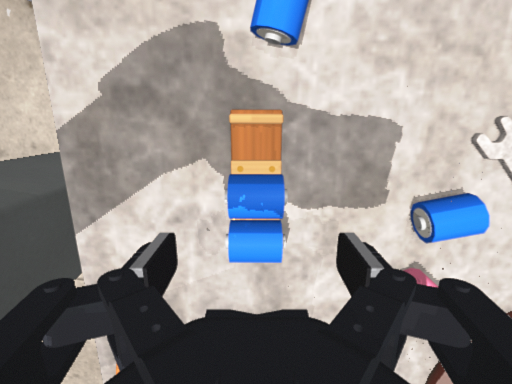

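```bash
python3 -c "
from h import *
o,im,d=snap('top'); c=cam('top'); P=cloud(c,d); h=cv2.cvtColor(im,cv2.COLOR_RGB2HSV); m=cv2.inRange(h,(150,60,90),(176,255,255))
for k in blobs(m,30):
    r=cv2.minAreaRect(k); print(r, onz(c,cv2.boxPoints(r),25).round(0).tolist())
for k in blobs(blue(im),30):
    r=cv2.minAreaRect(k); print('b',np.round(r[0]), onz(c,r[0],25).round(0).tolist())
"; python3 plan.py 657 258 130 25
```

```text
((364.2500305175781, 213.25003051757812), (10.60660171508789, 14.142135620117188), 45.0) [[482.0, -379.0, 25.0], [520.0, -417.0, 25.0], [492.0, -445.0, 25.0], [454.0, -406.0, 25.0]]
((211.9852752685547, 167.191162109375), (10.804409980773926, 12.690895080566406), 30.963754653930664) [[655.0, 198.0, 25.0], [697.0, 173.0, 25.0], [675.0, 137.0, 25.0], [633.0, 162.0, 25.0]]
b [278. 216.] [[478.0, -85.0, 25.0]]
b [196. 216.] [[477.0, 228.0, 25.0]]
b [362. 187.] [[586.0, -404.0, 25.0]]
b [188. 169.] [[660.0, 258.0, 25.0]]
t 32.95 pos [470.6 248.7 103.2] gap 1.004 F [-0.6  0.2  0.1] q [-0.89  0.57  0.44  2.14 -0.47  0.54  0.09]
shift tool mm [-28.2 -24.2 184.9]  after turn [-26.8 -70.4 172.9]  turn deg [-14.69  -0.4   -0.15]
```

```bash
python3 -m inch '[[[-1,-0.009,0.003,0.037,-5,0,0],[-1,-0.009,0,0.037,-5,0,0],[-1,-0.009,-0.01,0.037,-5,0,0],[-1,0,-0.015,0.037,0,0,0],[-1,0,-0.015,0.033,0,0,0],[-1,0,0,0,0,0,0]]]'; python3 rl.py r8.png; python3 plan.py 657 258 130 25
```

```text
time: 33.55
eef_pos: [652.8, 274.6, 117.3]
tool_rot: [-0.16, 0.699, 0.16, 0.679]
wrist_force: [-0.4, 0.2, 0.3]
finger_gap: 1.0
px (256, 207) c [657.7 257.4] yaw 21.7 len 45.8 w 29.8 ztop 39.9 
px (64, 153) c [476.3 227.4] yaw 9.2 len 50.1 w 73.8 ztop 48.0 
t 33.6 pos [649.4 274.8 116.5] gap 1.003 F [-0.3  0.4 -0.1] q [-0.71  0.72  0.39  1.71 -0.36  0.81  0.31]
shift tool mm [-13.6 -18.3  -1. ]  after turn [-13.5 -18.4  -0.2]  turn deg [ 1.17 -1.84 -0.47]
```

View pics/r8.png

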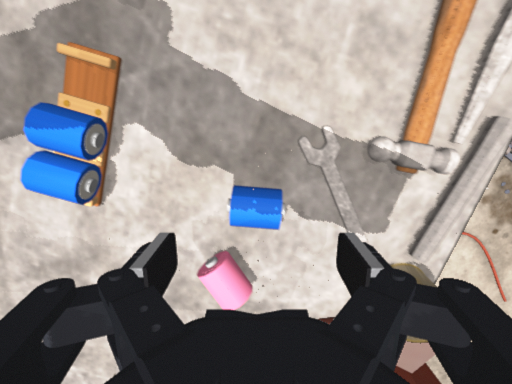

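```bash
python3 plan.py 657.7 258.4 -19 22; python3 -m inch '[[[-1,0.03,-0.018,0.001,4,-2,0],[-1,0.035,0,0,0,0,0],[-1,0.03,0,0,0,0,0],[-1,0,0,0,0,0,0]]]'; python3 rl.py; python3 plan.py 657.7 258.4 -19 22
```

```text
t 33.6 pos [649.4 274.8 116.5] gap 1.003 F [-0.3  0.4 -0.1] q [-0.71  0.72  0.39  1.71 -0.36  0.81  0.31]
shift tool mm [135.2 -19.5   4.6]  after turn [135.5 -18.3   1.6]  turn deg [ 4.17 -1.86 -0.43]
time: 34.0
eef_pos: [650.1, 259.1, 14.1]
tool_rot: [-0.132, 0.697, 0.139, 0.691]
wrist_force: [-0.8, 0.1, 0.1]
finger_gap: 1.003
px (270, 241) c [658.  258.4] yaw 22.9 len 47.3 w 29.9 ztop 39.7 
px (8, 220) c [503.7 208.2] yaw 99.4 len 32.4 w 3.0 ztop 19.7 EDGE
px (8, 147) c [496.4 252.2] yaw 99.2 len 30.9 w 2.7 ztop 18.8 EDGE
t 34.05 pos [651.4 259.9  16. ] gap 1.004 F [ 0.2  0.6 -0.6] q [-0.65  0.83  0.33  1.77 -0.45  0.61  0.34]
shift tool mm [34.9 -4.2  5.5]  after turn [35.  -3.7  5.3]  turn deg [ 0.06 -0.24 -0.66]
```

```bash
python3 -m inch '[[[-1,0.018,-0.003,0.006,0,0,-0.6],[-1,0.016,0,0,0,0,0],[-1,0,0,0,0,0,0]]]'; python3 rl.py; python3 plan.py 658 258.4 -19 22.5
```

```text
time: 34.35
eef_pos: [657.6, 261.1, -16.0]
tool_rot: [-0.135, 0.695, 0.136, 0.693]
wrist_force: [-1.0, -0.2, 0.1]
finger_gap: 0.999
px (255, 268) c [658.  258.3] yaw 23.1 len 47.4 w 30.8 ztop 39.7 
t 34.4 pos [658.5 261.5 -14.9] gap 1.003 F [-0.5 -0.2  0.8] q [-0.64  0.88  0.31  1.76 -0.46  0.57  0.34]
shift tool mm [ 4.1 -2.6 -1.6]  after turn [ 4.1 -2.6 -1.6]  turn deg [-0.37 -0.   -0.15]
```

```bash
python3 -m inch '[[[-1,0.003,-0.003,-0.001,0,0,0],[0.2,0,0,0,0,0,0],[0.5,0,0,0,0,0,0],[1,0,0,0,0,0,0],[1,0,0,0,0,0,0],[1,0,0,0,0,0,0],[1,0,0,0,0,0,0]]]'; python3 plan.py 658 258.4 -19 22.5;  python3 rl.py; python3 -m inch '[[[1,-0.02,0,0,0,0,0],[1,-0.03,0,0,0,0,0],[1,-0.035,0,0,0,0,0],[1,-0.035,0,0,0,0,0],[1,0,0,0,0,0,0]]]'; python3 plan.py 464.3 291.4 100 10.3; python3 rl.py
```

```text
time: 35.1
eef_pos: [660.2, 258.7, -14.0]
tool_rot: [-0.134, 0.693, 0.137, 0.695]
wrist_force: [-0.3, 0.4, -1.7]
finger_gap: 0.637
t 35.1 pos [660.2 258.7 -14. ] gap 0.637 F [-0.3  0.4 -1.7] q [-0.64  0.88  0.31  1.76 -0.46  0.57  0.35]
shift tool mm [ 5.   0.6 -2.2]  after turn [ 5.   0.6 -2.2]  turn deg [-0.37  0.27 -0.18]
px (257, 258) c [659.1 259.3] yaw 20.3 len 48.3 w 30.2 ztop 40.0 
time: 35.65
eef_pos: [659.4, 257.5, 113.0]
tool_rot: [-0.134, 0.693, 0.137, 0.695]
wrist_force: [1.1, 0.3, -1.0]
finger_gap: 0.639
t 35.65 pos [659.4 257.5 113. ] gap 0.639 F [ 1.1  0.3 -1. ] q [-0.69  0.72  0.41  1.73 -0.39  0.76  0.29]
shift tool mm [  12.9  104.7 -168. ]  after turn [  13.    68.2 -185.9]  turn deg [11.78  0.12 -0.2 ]
px (257, 259) c [658.5 258.1] yaw 22.0 len 48.4 w 29.5 ztop 167.0 
px (50, 148) c [477.6 226.5] yaw 99.3 len 75.0 w 50.1 ztop 48.1
```

```bash
python3 -m inch '[[[1,0,0.025,-0.042,3,0,0],[1,0,0.023,-0.042,3,0,0],[1,0,0.022,-0.042,3,0,0],[1,0.006,0.015,-0.042,3,0,0],[1,0.006,0,-0.01,0,0,0],[1,0,0,0,0,0,0]]]'; python3 plan.py 464.3 290.8 40 10.3; python3 rl.py r9.png
```

```text
time: 36.3
eef_pos: [451.6, 283.7, 95.8]
tool_rot: [-0.059, 0.707, 0.058, 0.702]
wrist_force: [-0.1, 0.2, -1.6]
finger_gap: 0.643
t 36.3 pos [451.6 283.7  95.8] gap 0.643 F [-0.1  0.2 -1.6] q [-0.96  0.58  0.44  2.14 -0.49  0.53  0.02]
shift tool mm [55.7  4.9 14.1]  after turn [55.8  4.7 13.8]  turn deg [-0.74 -0.44  0.03]
px (257, 261) c [451.9 284.1] yaw 106.2 len 35.1 w 49.3 ztop 150.0 
px (302, 46) c [464.7 405.1] yaw 85.9 len 47.9 w 31.1 ztop 40.0
```

```bash
python3 -m inch '[[[1,0.02,0.006,0.013,-0.7,-0.4,0],[1,0.03,0,0,0,0,0],[1,0,0,0,0,0,0]]]'; python3 plan.py 464.3 290.8 -6 10.3; python3 rl.py
```

```text
time: 36.65
eef_pos: [471.3, 292.7, 45.9]
tool_rot: [-0.062, 0.702, 0.063, 0.707]
wrist_force: [-1.1, -0.2, -1.3]
finger_gap: 0.638
t 36.65 pos [471.3 292.7  45.9] gap 0.638 F [-1.1 -0.2 -1.3] q [-0.9   0.67  0.36  2.12 -0.55  0.43  0.07]
shift tool mm [51.8 -0.7 -7.7]  after turn [51.9 -0.7 -7.3]  turn deg [-0.17  0.45 -0.06]
px (257, 266) c [470.4 292.4] yaw 97.0 len 32.5 w 48.4 ztop 99.9 
px (282, 45) c [464.9 403.7] yaw 83.5 len 46.0 w 32.1 ztop 40.0 EDGE
```

```bash
python3 -m inch '[[[1,0.018,0,-0.006,0,0.4,0],[1,0.018,0,0,0,0,0],[1,0,0,0,0,0,0]]]'; python3 plan.py 464.3 290.8 -6 10.3; python3 rl.py
```

```text
time: 37.0
eef_pos: [475.1, 292.9, 14.4]
tool_rot: [-0.059, 0.699, 0.063, 0.709]
wrist_force: [-0.4, -0.7, -1.6]
finger_gap: 0.638
t 37.0 pos [475.1 292.9  14.4] gap 0.638 F [-0.4 -0.7 -1.6] q [-0.85  0.72  0.31  2.12 -0.59  0.36  0.11]
shift tool mm [ 20.2  -0.3 -11.3]  after turn [ 20.4  -0.2 -11.1]  turn deg [-0.43  0.83 -0.24]
px (255, 268) c [474.  292.5] yaw 99.7 len 31.2 w 48.1 ztop 68.5 
px (276, 42) c [464.  395.8] yaw 175.8 len 31.2 w 32.9 ztop 39.9 EDGE
```

```bash
python3 -m inch '[[[1,0.004,0.0005,-0.01,-0.4,0.8,0],[1,0,0,0,0,0,0]]]'; python3 plan.py 464.3 290.8 -6 10.3; python3 rl.py
```

```text
time: 37.25
eef_pos: [467.4, 292.2, 13.3]
tool_rot: [-0.061, 0.703, 0.065, 0.706]
wrist_force: [-0.4, 0.0, -2.2]
finger_gap: 0.636
t 37.25 pos [467.4 292.2  13.3] gap 0.636 F [-0.4  0.  -2.2] q [-0.85  0.72  0.3   2.13 -0.59  0.36  0.11]
shift tool mm [19.3 -0.9 -3.4]  after turn [19.3 -0.8 -3.3]  turn deg [-0.08  0.27 -0.33]
px (257, 266) c [466.9 291.7] yaw 99.8 len 31.2 w 48.0 ztop 67.4 
px (294, 43) c [463.9 395.9] yaw 176.0 len 30.8 w 33.1 ztop 39.9 EDGE
```

```bash
python3 -m inch '[[[1,0.008,0,-0.004,0,0.4,0],[1,0.006,0,-0.001,0,0,0],[1,0,0,0,0,0,0]]]'; python3 plan.py 464.3 290.8 -6 10.3; python3 rl.py
```

```text
time: 37.6
eef_pos: [464.5, 292.5, 0.1]
tool_rot: [-0.06, 0.704, 0.066, 0.705]
wrist_force: [0.3, -0.9, -1.7]
finger_gap: 0.636
t 37.6 pos [4.645e+02 2.925e+02 1.000e-01] gap 0.636 F [ 0.3 -0.9 -1.7] q [-0.84  0.74  0.27  2.14 -0.6   0.34  0.12]
shift tool mm [ 6.1 -1.7 -0.5]  after turn [ 6.1 -1.7 -0.5]  turn deg [-0.06  0.16 -0.41]
px (257, 266) c [464.1 292.3] yaw 10.4 len 48.2 w 31.3 ztop 54.1 
px (302, 42) c [463.7 393.7] yaw 176.5 len 31.1 w 29.0 ztop 39.9 EDGE
```

```bash
python3 -m inch '[[[1,0.004,-0.001,0,0,0,0],[1,0.002,0,0,0,0,0],[1,0,0,0,0,0,0]]]'; python3 plan.py 464.3 290.8 -6 10.3; python3 rl.py
```

```text
time: 37.95
eef_pos: [464.9, 291.8, -6.0]
tool_rot: [-0.06, 0.704, 0.066, 0.705]
wrist_force: [-0.2, 1.8, 2.2]
finger_gap: 0.64
t 37.95 pos [464.9 291.8  -6. ] gap 0.64 F [-0.2  1.8  2.2] q [-0.83  0.75  0.26  2.14 -0.61  0.32  0.13]
shift tool mm [-0.  -0.9 -0.8]  after turn [ 0.  -0.9 -0.8]  turn deg [-0.07  0.16 -0.44]
px (257, 266) c [464.3 291.6] yaw 10.0 len 48.1 w 31.2 ztop 48.0 
px (302, 40) c [463.6 392.2] yaw 175.9 len 30.9 w 25.7 ztop 39.9 EDGE
```

```bash
python3 -m inch '[[[0.1,0,0,0,0,0,0],[-0.3,0,0,0,0,0,0],[-1,0,0,0,0,0,0],[-1,0,0,0,0,0,0],[-1,-0.03,0,0,0,0,0],[-1,-0.04,0,0,0,0,0],[-1,-0.04,0,0,0,0,0],[-1,0,0,0,0,0,0]]]'; python3 rl.py r10.png; python3 plan.py 464.6 404.5 130 86
```

```text
time: 38.8
eef_pos: [465.7, 290.2, 106.9]
tool_rot: [-0.06, 0.704, 0.065, 0.705]
wrist_force: [0.0, 0.3, -1.3]
finger_gap: 1.001
px (255, 236) c [471.8 249.6] yaw 100.0 len 115.4 w 46.6 ztop 48.0 
px (281, 58) c [464.7 404.8] yaw 85.7 len 47.3 w 30.5 ztop 40.0 
t 38.85 pos [464.3 289.8 105.1] gap 0.999 F [-0.9  0.6 -0.3] q [-0.97  0.58  0.46  2.11 -0.49  0.55  0.03]
shift tool mm [-24.3 113.   20.6]  after turn [-24.9   7.7 114.4]  turn deg [-75.82   0.17  -0.28]
```

View pics/r10.png

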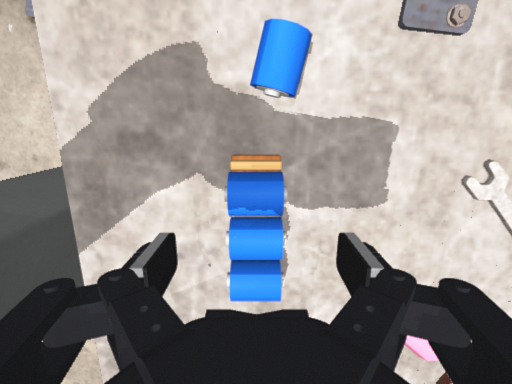

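```bash
python3 -m inch '[[[-1,-0.012,0.037,0.007,0,0,0],[-1,-0.012,0.037,0.007,0,0,0],[-1,0,0.037,0.007,0,0,0],[-1,0,0,0,-8.4,0,0],[-1,0,0,0,-8.4,0,0],[-1,0,0,0,-8.4,0,0],[-1,0,0,0,-8.4,0,0],[-1,0,0,0,-8.4,0,0],[-1,0,0,0,-8.4,0,0],[-1,0,0,0,-8.4,0,0]]]'; python3 -m inch '[[[-1,0,0,0,-8.4,0,0],[-1,0,0,0,0,0,0]]]'; python3 rl.py r11.png; python3 plan.py 464.6 404.5 130 86
```

```text
time: 39.85
eef_pos: [457.5, 404.3, 119.0]
tool_rot: [-0.403, 0.586, 0.406, 0.574]
wrist_force: [-0.8, -0.5, -0.6]
finger_gap: 0.998
time: 40.05
eef_pos: [455.9, 403.1, 116.4]
tool_rot: [-0.444, 0.556, 0.449, 0.541]
wrist_force: [-0.5, 0.8, 0.1]
finger_gap: 0.998
px (106, 238) c [470.7 249.8] yaw 100.1 len 115.5 w 47.2 ztop 47.9 
px (262, 200) c [464.3 405.5] yaw 85.5 len 46.1 w 30.6 ztop 39.9 
t 40.1 pos [455.8 402.9 116.3] gap 0.999 F [ 0.  -0.8  0.7] q [-0.91  0.59  0.16  1.94 -0.17  0.64  0.73]
shift tool mm [-13.9  -8.    3.2]  after turn [-13.7  -8.7   2.2]  turn deg [-7.83 -0.64 -1.1 ]
```

```bash
python3 -m inch '[[[-1,0.03,-0.008,0.002,-7.6,0,-1],[-1,0.035,0,0,0,0,0],[-1,0.03,0,0,0,0,0],[-1,0,0,0,0,0,0]]]'; python3 rl.py; python3 plan.py 464.4 405 -19 85.8
```

```text
time: 40.5
eef_pos: [464.0, 403.1, 17.8]
tool_rot: [-0.481, 0.523, 0.477, 0.517]
wrist_force: [-1.0, -0.3, 0.3]
finger_gap: 1.0
px (60, 261) c [460.6 296.1] yaw 102.0 len 94.2 w 46.0 ztop 47.7 EDGE
px (261, 232) c [463.7 405.8] yaw 85.8 len 47.2 w 30.2 ztop 39.7 
t 40.55 pos [465.1 404.   19.5] gap 1.0 F [0.1 0.  0.3] q [-0.87  0.73  0.11  1.97 -0.15  0.45  0.84]
shift tool mm [38.5  0.8  1.3]  after turn [38.5  0.7  1. ]  turn deg [-0.41 -0.43  0.06]
```

```bash
python3 -m inch '[[[-1,0.018,0.001,0.001,0,0,0],[-1,0.018,0,0,0,0,0],[-1,0,0,0,0,0,0]]]'; python3 rl.py; python3 plan.py 464 405.2 -19 85.8
```

```text
time: 40.85
eef_pos: [466.8, 407.0, -13.3]
tool_rot: [-0.481, 0.52, 0.476, 0.521]
wrist_force: [-0.0, 0.2, 0.2]
finger_gap: 1.0
px (40, 269) c [455.  302.5] yaw 3.8 len 33.3 w 12.4 ztop 45.2 EDGE
px (253, 254) c [463.7 405.6] yaw 85.4 len 47.5 w 30.4 ztop 39.7 
t 40.9 pos [467.4 407.6 -12.2] gap 1.003 F [ 0.2 -0.  -0.2] q [-0.86  0.78  0.09  1.97 -0.16  0.39  0.84]
shift tool mm [ 6.8  3.3 -2.7]  after turn [ 6.8  3.2 -2.7]  turn deg [-0.67 -0.11  0.41]
```

```bash
python3 -m inch '[[[-1,0.005,0.003,-0.002,-0.5,0,0],[0.2,0,0,0,0,0,0],[0.5,0,0,0,0,0,0],[1,0,0,0,0,0,0],[1,0,0,0,0,0,0],[1,0,0,0,0,0,0],[1,0,0,0,0,0,0]]]'; python3 plan.py 464 405.2 -19 85.8;  python3 rl.py; python3 -m inch '[[[1,-0.02,0,0,0,0,0],[1,-0.03,0,0,0,0,0],[1,-0.04,0,0,0,0,0],[1,-0.04,0,0,0,0,0],[1,-0.02,0,0,0,0,0],[1,0,0,0,0,0,0]]]'; python3 plan.py 468.3 269.7 140 10.3; python3 rl.py
```

```text
time: 41.6
eef_pos: [466.4, 407.8, -12.2]
tool_rot: [-0.483, 0.515, 0.478, 0.523]
wrist_force: [-0.6, 0.4, -0.8]
finger_gap: 0.64
t 41.6 pos [466.4 407.8 -12.2] gap 0.64 F [-0.6  0.4 -0.8] q [-0.86  0.78  0.09  1.98 -0.16  0.38  0.84]
shift tool mm [ 6.8  2.3 -2.8]  after turn [ 6.8  2.2 -2.8]  turn deg [-0.22  0.2   0.71]
px (256, 256) c [463.9 407.9] yaw 85.9 len 48.0 w 30.6 ztop 40.4 
px (40, 279) c [460.7 301.8] yaw 2.5 len 45.3 w 18.2 ztop 46.7 EDGE
time: 42.25
eef_pos: [462.8, 406.0, 139.8]
tool_rot: [-0.483, 0.518, 0.478, 0.52]
wrist_force: [0.8, 0.3, -2.1]
finger_gap: 0.639
t 42.25 pos [462.8 406.  139.8] gap 0.639 F [ 0.8  0.3 -2.1] q [-0.91  0.55  0.15  1.93 -0.12  0.66  0.81]
shift tool mm [   0.2  -16.  -135.5]  after turn [  -0.2 -135.1  -19. ]  turn deg [75.27  0.18  0.43]
px (256, 256) c [460.3 406.4] yaw 85.7 len 47.9 w 29.6 ztop 192.4 
px (104, 206) c [471.4 249.8] yaw 100.1 len 116.2 w 46.7 ztop 47.9
```

```bash
python3 -m inch '[[[1,0,0,0,8.4,0,0],[1,0,0,0,8.4,0,0],[1,0,0,0,8.4,0,0],[1,0,0,0,8.4,0,0],[1,0,0,0,8.4,0,0],[1,0,0,0,8.4,0,0],[1,0,0,0,8.4,0,0],[1,0,0,0,8.4,0,0],[1,0,0,0,7,0,0],[1,0,0,0,0,0,0]]]'; python3 plan.py 468.7 267.2 120 10.3
```

```text
time: 43.3
eef_pos: [451.2, 395.6, 117.3]
tool_rot: [-0.068, 0.711, 0.047, 0.698]
wrist_force: [-0.9, -0.2, -0.9]
finger_gap: 0.64
t 43.3 pos [451.2 395.6 117.3] gap 0.64 F [-0.9 -0.2 -0.9] q [-1.16  0.64  0.52  1.96 -0.46  0.7  -0.19]
shift tool mm [   1.  -129.6   -3.7]  after turn [  -2.7 -129.5   -5.8]  turn deg [-0.94 -1.24  1.6 ]
```

```bash
python3 -m inch '[[[1,-0.001,-0.04,-0.002,-0.9,-1.2,1.6],[1,0,-0.04,-0.001,0,0,0],[1,0,-0.04,0,0,0,0],[1,0,-0.005,0,0,0,0],[1,0,0,0,0,0,0]]]'; python3 plan.py 468.7 267.2 60 10.3; python3 rl.py
```

```text
time: 43.8
eef_pos: [467.2, 268.6, 112.6]
tool_rot: [-0.072, 0.706, 0.068, 0.701]
wrist_force: [0.3, 1.2, -0.6]
finger_gap: 0.64
t 43.8 pos [467.2 268.6 112.6] gap 0.64 F [ 0.3  1.2 -0.6] q [-0.95  0.56  0.47  2.12 -0.46  0.57  0.06]
shift tool mm [52.6 -1.4  1.6]  after turn [52.6 -1.7  1.2]  turn deg [ 1.12 -0.44  0.31]
px (256, 221) c [466.9 270.2] yaw 101.4 len 30.3 w 48.1 ztop 165.1
```

```bash
python3 -m inch '[[[1,0.025,-0.001,0.0015,1,-0.4,0],[1,0.03,0,0,0,0,0],[1,0,0,0,0,0,0]]]'; python3 plan.py 468.7 267.2 28.8 10.3; python3 rl.py r12.png
```

```text
time: 44.15
eef_pos: [469.1, 272.6, 55.7]
tool_rot: [-0.068, 0.703, 0.066, 0.705]
wrist_force: [-0.7, -0.2, -1.3]
finger_gap: 0.639
t 44.15 pos [469.1 272.6  55.7] gap 0.639 F [-0.7 -0.2 -1.3] q [-0.88  0.65  0.38  2.14 -0.54  0.44  0.11]
shift tool mm [27.  -5.2 -1.5]  after turn [26.9 -5.2 -1.4]  turn deg [0.6  0.09 0.18]
px (256, 237) c [468.4 273.6] yaw 100.1 len 31.6 w 48.1 ztop 108.2
```

View pics/r12.png

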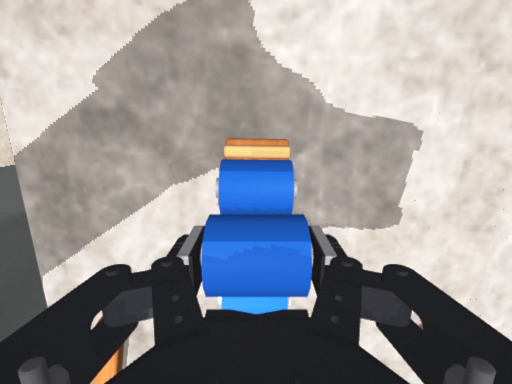

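```bash
python3 -m inch '[[[1,0.008,-0.004,-0.001,0.5,0,0],[1,0.007,0,0,0,0,0],[1,0,0,0,0,0,0]]]'; python3 plan.py 468.7 267.2 28.8 10.3; python3 rl.py
```

```text
time: 44.5
eef_pos: [471.3, 271.6, 43.1]
tool_rot: [-0.065, 0.701, 0.065, 0.707]
wrist_force: [0.3, -0.4, -1.0]
finger_gap: 0.636
t 44.5 pos [471.3 271.6  43.1] gap 0.636 F [ 0.3 -0.4 -1. ] q [-0.86  0.67  0.36  2.14 -0.56  0.41  0.13]
shift tool mm [14.3 -3.8 -3.5]  after turn [14.3 -3.8 -3.4]  turn deg [0.3  0.45 0.02]
px (256, 238) c [470.4 272.5] yaw 100.1 len 31.0 w 48.1 ztop 95.6
```

```bash
python3 -m inch '[[[1,0.004,-0.003,-0.003,0.3,0.4,0],[1,0.003,0,0,0,0,0],[1,0,0,0,0,0,0]]]'; python3 plan.py 468.7 267.2 28.8 10.3; python3 rl.py
```

```text
time: 44.85
eef_pos: [469.7, 268.2, 37.1]
tool_rot: [-0.063, 0.703, 0.064, 0.705]
wrist_force: [-0.5, 0.2, -0.8]
finger_gap: 0.639
t 44.85 pos [469.7 268.2  37.1] gap 0.639 F [-0.5  0.2 -0.8] q [-0.85  0.68  0.34  2.15 -0.57  0.4   0.13]
shift tool mm [ 8.3 -0.8 -1.2]  after turn [ 8.3 -0.8 -1.2]  turn deg [-0.04  0.16 -0.04]
px (256, 236) c [469.  269.2] yaw 100.3 len 31.2 w 48.5 ztop 89.6
```

```bash
python3 -m inch '[[[1,0.005,0.0005,-0.001,0,0,0],[1,0.003,0,0,0,0,0],[1,0,0,0,0,0,0]]]'; python3 plan.py 468.7 267.2 28.8 10.3; python3 rl.py
```

```text
time: 45.2
eef_pos: [468.9, 268.5, 28.8]
tool_rot: [-0.063, 0.703, 0.064, 0.705]
wrist_force: [-0.8, 0.4, -0.7]
finger_gap: 0.636
t 45.2 pos [468.9 268.5  28.8] gap 0.636 F [-0.8  0.4 -0.7] q [-0.84  0.69  0.33  2.15 -0.58  0.38  0.14]
shift tool mm [ 0.  -1.3 -0.4]  after turn [ 0.  -1.3 -0.4]  turn deg [-0.05  0.2  -0.05]
px (256, 237) c [468.2 269.3] yaw 100.4 len 31.0 w 48.1 ztop 81.3
```

```bash
python3 -m inch '[[[1,0.001,0,0,0,0,0],[1,0,0,0,0,0,0]]]'; python3 plan.py 468.7 267.2 28.8 10.3; python3 -m inch '[[[0.3,0,0,0,0,0,0],[0.1,0,0,0,0,0,0],[-0.3,0,0,0,0,0,0],[-1,0,0,0,0,0,0],[-1,0,0,0,0,0,0],[-1,-0.03,0,0,0,0,0],[-1,-0.04,0,0,0,0,0],[-1,-0.03,0,0,0,0,0],[-1,0,0,0,0,0,0]]]'; python3 rl.py r13.png
```

```text
time: 45.45
eef_pos: [469.1, 269.2, 28.3]
tool_rot: [-0.062, 0.703, 0.064, 0.706]
wrist_force: [-0.3, 0.2, -1.4]
finger_gap: 0.642
t 45.45 pos [469.1 269.2  28.3] gap 0.642 F [-0.3  0.2 -1.4] q [-0.84  0.69  0.33  2.15 -0.58  0.38  0.14]
shift tool mm [-0.5 -1.9 -0.8]  after turn [-0.5 -1.9 -0.8]  turn deg [-0.04  0.22 -0.11]
time: 46.35
eef_pos: [469.2, 268.2, 130.8]
tool_rot: [-0.063, 0.703, 0.063, 0.705]
wrist_force: [1.6, 0.5, -0.1]
finger_gap: 0.996
px (256, 205) c [468.3 269.6] yaw 101.1 len 31.0 w 46.0 ztop 80.5
```

View pics/r13.png

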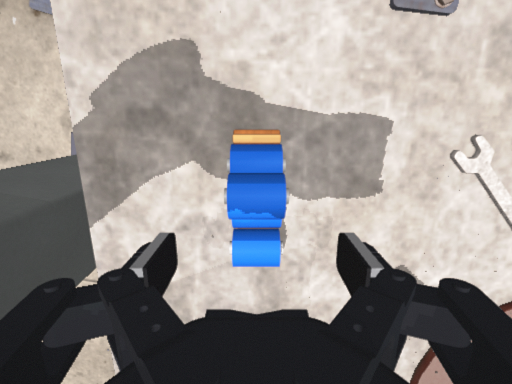

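```bash
python3 plan.py 478 -83 130 10; python3 -m inch '[[[-1,0,-0.042,-0.006,0,0,0],[-1,0,-0.042,-0.006,0,0,0],[-1,0,-0.042,-0.006,0,0,0],[-1,0,-0.042,-0.006,0,0,0],[-1,0,-0.042,-0.006,0,0,0],[-1,0,-0.042,-0.006,0,0,0],[-1,0,-0.042,-0.006,0,0,0],[-1,0,-0.04,-0.006,0,0,0],[-1,0,0,0,0,0,0]]]'; python3 rl.py r14.png; python3 plan.py 478 -83 130 10
```

```text
t 46.4 pos [468.1 267.9 129.4] gap 1.002 F [-0.1  0.5  0.4] q [-0.97  0.54  0.5   2.11 -0.46  0.6   0.04]
shift tool mm [  -0.5 -347.1  -52.4]  after turn [  -0.6 -347.3  -51.1]  turn deg [ 0.21 -0.    0.01]
time: 47.3
eef_pos: [478.7, -77.5, 120.6]
tool_rot: [-0.067, 0.707, 0.066, 0.701]
wrist_force: [-0.4, 1.2, 0.7]
finger_gap: 1.0
px (256, 195) c [477.7 -84.5] yaw 10.0 len 45.9 w 29.9 ztop 39.9 
t 47.35 pos [478.2 -74.4 120.2] gap 1.001 F [-0.4  0.9 -1. ] q [-0.26  0.49  0.43  2.23 -0.41  0.51  0.68]
shift tool mm [-9.8 -8.4 -1.9]  after turn [-9.8 -8.4 -1.7]  turn deg [ 0.97 -0.62 -0.16]
```

View pics/r14.png

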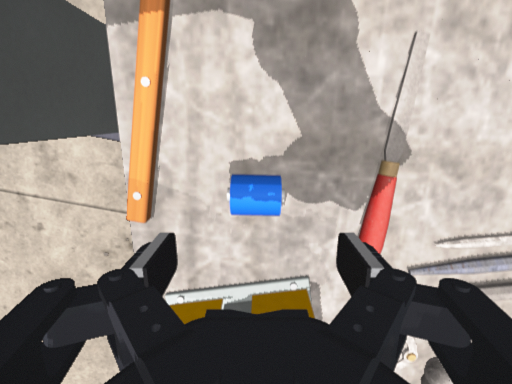

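```bash
python3 -m inch '[[[-1,0.03,-0.01,-0.001,0.9,-0.6,0],[-1,0.035,0,0,0,0,0],[-1,0.035,0,0,0,0,0],[-1,0,0,0,0,0,0]]]'; python3 rl.py; python3 plan.py 477.7 -83.5 -19 10
```

```text
time: 47.75
eef_pos: [479.2, -79.2, 15.4]
tool_rot: [-0.061, 0.705, 0.066, 0.704]
wrist_force: [-0.2, 0.3, -0.7]
finger_gap: 1.0
px (253, 240) c [477.9 -83.8] yaw 9.8 len 47.1 w 29.2 ztop 39.8 
t 47.8 pos [480.2 -79.2  17. ] gap 0.998 F [-0.8  0.8  0.4] q [-0.08  0.67  0.22  2.27 -0.57  0.26  0.82]
shift tool mm [36.  -4.  -3.3]  after turn [36.  -3.8 -3.2]  turn deg [ 0.35  0.11 -0.36]
```

```bash
python3 -m inch '[[[-1,0.017,-0.005,-0.003,0.3,0,-0.3],[-1,0.015,0,0,0,0,0],[-1,0,0,0,0,0,0]]]'; python3 rl.py; python3 plan.py 477.7 -83.5 -17 10
```

```text
time: 48.1
eef_pos: [480.2, -81.8, -12.9]
tool_rot: [-0.063, 0.702, 0.064, 0.706]
wrist_force: [-0.6, -0.3, 0.3]
finger_gap: 1.001
px (252, 261) c [477.8 -83.8] yaw 9.7 len 47.4 w 30.5 ztop 39.7 
t 48.15 pos [480.6 -81.9 -12.2] gap 1.0 F [-0.2  1.1  0.9] q [-0.03  0.72  0.15  2.27 -0.6   0.18  0.85]
shift tool mm [ 4.8 -1.1 -3.2]  after turn [ 4.8 -1.1 -3.1]  turn deg [ 0.31  0.38 -0.04]
```

```bash
python3 -m inch '[[[-1,0.004,-0.001,-0.003,0,0.4,0],[0.2,0,0,0,0,0,0],[0.5,0,0,0,0,0,0],[1,0,0,0,0,0,0],[1,0,0,0,0,0,0],[1,0,0,0,0,0,0],[1,0,0,0,0,0,0]]]'; python3 plan.py 477.7 -83.5 -17 10;  python3 rl.py; python3 -m inch '[[[1,-0.02,0,0,0,0,0],[1,-0.03,0,0,0,0,0],[1,-0.035,0,0,0,0,0],[1,-0.04,0,0,0,0,0],[1,-0.025,0,0,0,0,0],[1,0,0,0,0,0,0]]]'; python3 plan.py 476.1 226.5 140 10.3; python3 rl.py
```

```text
time: 48.85
eef_pos: [480.0, -82.5, -12.0]
tool_rot: [-0.065, 0.702, 0.064, 0.706]
wrist_force: [0.5, 0.0, -1.4]
finger_gap: 0.634
t 48.85 pos [480.  -82.5 -12. ] gap 0.634 F [ 0.5  0.  -1.4] q [-0.04  0.72  0.16  2.27 -0.6   0.18  0.85]
shift tool mm [ 5.  -0.6 -2.4]  after turn [ 5.  -0.6 -2.4]  turn deg [0.46 0.29 0.07]
px (257, 260) c [479.4 -83.3] yaw 9.7 len 48.1 w 30.6 ztop 40.3 
time: 49.5
eef_pos: [477.3, -82.5, 140.8]
tool_rot: [-0.063, 0.705, 0.065, 0.704]
wrist_force: [-0.3, 0.3, -1.5]
finger_gap: 0.64
t 49.5 pos [477.3 -82.5 140.8] gap 0.64 F [-0.3  0.3 -1.5] q [-0.29  0.46  0.49  2.22 -0.41  0.55  0.69]
shift tool mm [  1.3 304.2  54.4]  after turn [  0.8 304.3  54. ]  turn deg [ 0.08 -0.07 -0.11]
px (257, 260) c [477.3 -83.4] yaw 9.4 len 48.1 w 30.2 ztop 193.2
```

```bash
python3 -m inch '[[[1,0,0.042,0.0075,0,0,0],[1,0,0.042,0.0075,0,0,0],[1,0,0.042,0.0075,0,0,0],[1,0,0.042,0.0075,0,0,0],[1,0,0.042,0.0075,0,0,0],[1,0,0.042,0.0075,0,0,0],[1,0,0.042,0.0075,0,0,0],[1,0,0.008,0,0,0,0],[1,0,0,0,0,0,0]]]'; python3 plan.py 475.9 227.4 60 10.3; python3 rl.py
```

```text
time: 50.45
eef_pos: [467.9, 232.3, 125.9]
tool_rot: [-0.064, 0.712, 0.06, 0.697]
wrist_force: [0.5, 0.3, -1.8]
finger_gap: 0.638
t 50.45 pos [467.9 232.3 125.9] gap 0.638 F [ 0.5  0.3 -1.8] q [-0.92  0.54  0.51  2.14 -0.47  0.6   0.11]
shift tool mm [65.7 -5.9  8.5]  after turn [65.9 -6.3  7. ]  turn deg [-0.26 -1.28  0.25]
px (257, 203) c [468.7 231.9] yaw 101.0 len 31.2 w 47.9 ztop 178.1
```

```bash
python3 -m inch '[[[1,0.025,-0.006,0.007,0,-1.2,0],[1,0.03,0,0,0,0,0],[1,0,0,0,0,0,0]]]'; python3 plan.py 475.9 227.4 29 10.3; python3 rl.py
```

```text
time: 50.8
eef_pos: [475.5, 221.3, 68.5]
tool_rot: [-0.062, 0.705, 0.057, 0.704]
wrist_force: [-0.2, 0.1, -2.1]
finger_gap: 0.641
t 50.8 pos [475.5 221.3  68.5] gap 0.641 F [-0.2  0.1 -2.1] q [-0.83  0.62  0.42  2.17 -0.55  0.46  0.19]
shift tool mm [39.4  6.2  1.5]  after turn [39.5  5.9  1.5]  turn deg [-0.66 -0.12  0.39]
px (257, 191) c [475.3 220.8] yaw 99.8 len 29.9 w 48.1 ztop 120.5
```

```bash
python3 -m inch '[[[1,0.004,0.0055,0.0015,-0.6,0,0.4],[1,0.006,0,0,0,0,0],[1,0,0,0,0,0,0]]]'; python3 plan.py 475.9 227.4 29 10.3; python3 rl.py
```

```text
time: 51.15
eef_pos: [479.3, 224.8, 61.6]
tool_rot: [-0.061, 0.703, 0.062, 0.706]
wrist_force: [0.2, 1.0, -1.5]
finger_gap: 0.636
t 51.15 pos [479.3 224.8  61.6] gap 0.636 F [ 0.2  1.  -1.5] q [-0.81  0.63  0.4   2.17 -0.57  0.44  0.21]
shift tool mm [32.6  3.1 -3. ]  after turn [32.6  3.1 -2.9]  turn deg [-0.32  0.2  -0.06]
px (257, 193) c [478.9 223.8] yaw 98.3 len 31.0 w 48.2 ztop 113.6
```

```bash
python3 -m inch '[[[1,0.006,0.003,-0.002,-0.3,0.2,0],[1,0.008,0,0,0,0,0],[1,0,0,0,0,0,0]]]'; python3 plan.py 475.9 227.4 29 10.3; python3 rl.py
```

```text
time: 51.5
eef_pos: [477.7, 228.8, 48.1]
tool_rot: [-0.063, 0.703, 0.065, 0.705]
wrist_force: [0.5, -0.3, -1.8]
finger_gap: 0.637
t 51.5 pos [477.7 228.8  48.1] gap 0.637 F [ 0.5 -0.3 -1.8] q [-0.8   0.65  0.37  2.17 -0.58  0.41  0.23]
shift tool mm [19.1 -1.1 -2.1]  after turn [19.1 -1.1 -2. ]  turn deg [ 0.06  0.17 -0.13]
px (257, 195) c [477.3 227.7] yaw 99.8 len 30.5 w 48.1 ztop 100.1
```

```bash
python3 -m inch '[[[1,0.005,-0.001,-0.0015,0,0.2,0],[1,0.006,0,0,0,0,0],[1,0,0,0,0,0,0]]]'; python3 plan.py 475.9 227.4 29 10.3; python3 rl.py
```

```text
time: 51.85
eef_pos: [476.5, 227.8, 36.5]
tool_rot: [-0.063, 0.704, 0.065, 0.704]
wrist_force: [0.2, 0.3, -0.8]
finger_gap: 0.637
t 51.85 pos [476.5 227.8  36.5] gap 0.637 F [ 0.2  0.3 -0.8] q [-0.78  0.67  0.35  2.17 -0.6   0.39  0.24]
shift tool mm [ 7.5 -0.3 -0.7]  after turn [ 7.5 -0.3 -0.7]  turn deg [ 0.09 -0.01 -0.14]
px (257, 193) c [473.4 243.4] yaw 100.1 len 64.1 w 48.1 ztop 88.5
```

```bash
python3 -m inch '[[[1,0.005,-0.0005,-0.0005,0,0,0],[1,0.003,0,0,0,0,0],[1,0,0,0,0,0,0]]]'; python3 plan.py 475.9 227.4 29 10.3; python3 rl.py r15.png
```

```text
time: 52.2
eef_pos: [476.7, 227.6, 28.5]
tool_rot: [-0.063, 0.704, 0.065, 0.704]
wrist_force: [-1.1, 0.7, 0.5]
finger_gap: 0.636
t 52.2 pos [476.7 227.6  28.5] gap 0.636 F [-1.1  0.7  0.5] q [-0.77  0.68  0.33  2.18 -0.61  0.37  0.25]
shift tool mm [-0.5 -0.  -0.8]  after turn [-0.5 -0.  -0.8]  turn deg [ 0.08  0.05 -0.19]
px (257, 192) c [472.4 248.2] yaw 99.7 len 74.8 w 48.4 ztop 80.7
```

View pics/r15.png

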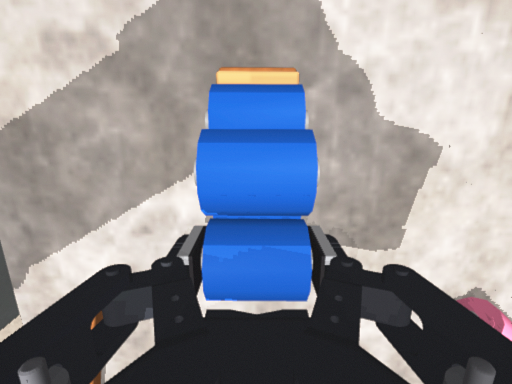

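Two row-2 rollers level (top 80.7, mean centre 472.4, 248.2). Release and rise.

```bash
python3 -m inch '[[[0.3,0,0,-0.0005,0,0,0],[0.1,0,0,0,0,0,0],[-0.3,0,0,0,0,0,0],[-1,0,0,0,0,0,0],[-1,0,0,0,0,0,0],[-1,-0.03,0,0,0,0,0],[-1,-0.04,0,0,0,0,0],[-1,-0.04,0,0,0,0,0],[-1,-0.02,0,0,0,0,0],[-1,0,0,0,0,0,0]]]'; python3 rl.py r16.png; python3 plan.py 560 -340 250 -30
```

```text
time: 53.25
eef_pos: [476.7, 225.7, 162.8]
tool_rot: [-0.063, 0.704, 0.064, 0.704]
wrist_force: [0.6, 0.1, 0.3]
finger_gap: 0.996
px (257, 158) c [472.2 248.2] yaw 100.2 len 74.7 w 46.0 ztop 80.7 
t 53.3 pos [476.1 225.6 161.7] gap 1.0 F [-1.3  0.5  0.6] q [-0.95  0.48  0.57  2.12 -0.43  0.65  0.1 ]
shift tool mm [ -89.  -571.4  -18.3]  after turn [ -88.3 -447.9  355.5]  turn deg [ 4.026e+01 -1.000e-01 -4.000e-02]
```

View pics/r16.png

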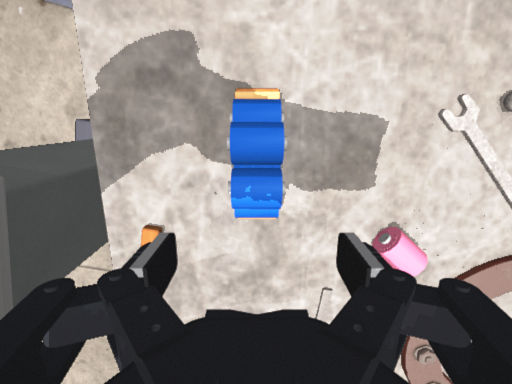

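```bash
python3 plan.py 575 -385 240 10; python3 -m inch '[[[-1,-0.015,-0.042,0,0,0,0],[-1,-0.015,-0.042,0,0,0,0],[-1,-0.015,-0.042,0,0,0,0],[-1,-0.015,-0.042,0,0,0,0],[-1,-0.015,-0.042,0,0,0,0],[-1,-0.005,-0.045,0,0,0,0],[-1,0,-0.045,0,0,0,0],[-1,0,-0.045,0,0,0,0],[-1,0,-0.045,0,0,0,0],[-1,0,-0.045,0,0,0,0]]]'; python3 plan.py 575 -385 240 10
```

```text
t 53.3 pos [476.1 225.6 161.7] gap 1.0 F [-1.3  0.5  0.6] q [-0.95  0.48  0.57  2.12 -0.43  0.65  0.1 ]
shift tool mm [ -79.  -618.3  -11.6]  after turn [ -78.3 -618.5   -8.6]  turn deg [ 0.26 -0.08 -0.07]
time: 54.3
eef_pos: [553.7, -205.7, 229.1]
tool_rot: [-0.069, 0.711, 0.073, 0.696]
wrist_force: [0.3, -0.1, -0.3]
finger_gap: 1.0
t 54.3 pos [ 553.7 -205.7  229.1] gap 1.0 F [ 0.3 -0.1 -0.3] q [-0.17  0.48  0.63  1.91 -0.36  0.88  0.84]
shift tool mm [ -12.  -179.9  -15.2]  after turn [ -10.9 -180.3  -10.2]  turn deg [ 1.52 -1.24 -0.43]
```

```bash
python3 -m inch '[[[-1,-0.004,-0.045,-0.003,0,0,0],[-1,-0.004,-0.045,-0.003,0,0,0],[-1,-0.004,-0.045,-0.003,0,0,0],[-1,0,-0.035,-0.003,0,0,0],[-1,0,0,0,-8.4,0,0],[-1,0,0,0,-8.4,0,0],[-1,0,0,0,-8.4,0,0],[-1,0,0,0,-8.4,0,0],[-1,0,0,0,-8.4,0,0],[-1,0,0,0,-8,0,0]]]'; python3 -m inch '[[[-1,0,0,0,0,0,0]]]'; python3 rl.py r17.png; python3 plan.py 587 -405 130 63
```

```text
time: 55.3
eef_pos: [565.7, -388.4, 215.6]
tool_rot: [-0.353, 0.617, 0.38, 0.592]
wrist_force: [0.5, -0.1, -0.7]
finger_gap: 1.002
time: 55.4
eef_pos: [564.7, -387.9, 213.5]
tool_rot: [-0.351, 0.617, 0.382, 0.592]
wrist_force: [-0.1, -0.5, -0.6]
finger_gap: 1.003
px (255, 198) c [ 586.6 -404.2] yaw 64.9 len 45.0 w 30.0 ztop 40.0 
t 55.45 pos [ 564.5 -387.8  213.3] gap 0.999 F [ 0.4 -0.3 -1.2] q [ 0.3   0.59  0.36  1.68 -0.22  0.97  1.82]
shift tool mm [ 81.6 -32.5  -4.1]  after turn [ 83.3 -27.9  -5.2]  turn deg [-0.67 -0.47 -3.19]
```

View pics/r17.png

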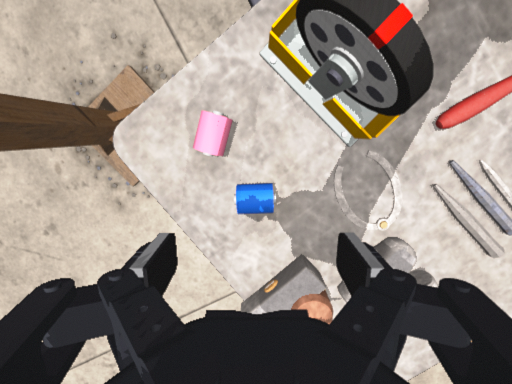

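```bash
python3 -c "
from h import *
o,im,d=snap('wrist'); P=cloud(cam('wrist',o),d)
k=(P[...,2]>15)&(P[...,2]<170)&(np.hypot(P[...,0]-586.6,P[...,1]+404)>35)&(np.hypot(P[...,0]-586.6,P[...,1]+404)<110)
q=P[k]; r=np.hypot(q[:,0]-586.6,q[:,1]+404)
for lo in range(35,110,10):
    s=q[(r>=lo)&(r<lo+10)]
    if len(s): print(lo,len(s),s[s[:,2].argmax()].round(0),s.mean(0).round(0))
"; python3 -m inch '[[[-1,0.03,-0.03,-0.005,0,0,-3],[-1,0.035,0,0,0,0,0],[-1,0.02,0,0,0,0,0],[-1,0,0,0,0,0,0]]]'; python3 rl.py;python3 plan.py 586.6 -404 -18 64.5
```

```text
65 16 [ 514. -418.   32.] [ 514. -415.   26.]
75 146 [ 505. -426.   39.] [ 507. -415.   32.]
85 266 [ 498. -419.   40.] [ 498. -414.   35.]
95 359 [ 491. -413.   41.] [ 488. -412.   36.]
105 184 [ 478. -399.   41.] [ 480. -409.   36.]
time: 55.9
eef_pos: [589.1, -406.8, 123.6]
tool_rot: [-0.365, 0.609, 0.361, 0.604]
wrist_force: [0.1, -0.7, -0.3]
finger_gap: 0.998
px (259, 185) c [ 586.6 -404.2] yaw 63.8 len 45.9 w 31.0 ztop 39.8 
t 55.95 pos [ 589.6 -407.2  124.9] gap 0.998 F [-0.4 -0.4  0.1] q [ 0.33  0.7   0.32  1.71 -0.28  0.78  1.86]
shift tool mm [142.9   4.5   2.7]  after turn [142.9   4.1   1.6]  turn deg [-2.72 -0.53  0.14]
```

```bash
python3 -m inch '[[[-1,0.035,0.003,0.002,-2,0,0],[-1,0.035,0,0,0,0,0],[-1,0.035,0,0,0,0,0],[-1,0,0,0,0,0,0]]]'; python3 rl.py;python3 plan.py 586.6 -404 -18 64
```

```text
time: 56.35
eef_pos: [593.5, -408.5, 24.2]
tool_rot: [-0.379, 0.601, 0.366, 0.6]
wrist_force: [-1.3, 0.6, -0.3]
finger_gap: 0.998
px (258, 216) c [ 586.3 -404.1] yaw 64.5 len 47.0 w 30.8 ztop 39.8 
t 56.4 pos [ 595.5 -410.3   27.1] gap 0.995 F [ 0.3 -0.4 -0.2] q [ 0.37  0.82  0.26  1.74 -0.31  0.6   1.92]
shift tool mm [44.8 11.6  2.2]  after turn [45.1 10.7  1.7]  turn deg [-0.36 -0.72  1.16]
```

```bash
python3 -m inch '[[[-1,0.012,0.009,0.001,0,-0.6,1],[-1,0.01,0,0,0,0,0],[-1,0,0,0,0,0,0]]]'; python3 rl.py;python3 plan.py 586.6 -404 -18 64
```

```text
time: 56.7
eef_pos: [591.4, -408.5, 10.2]
tool_rot: [-0.377, 0.6, 0.368, 0.602]
wrist_force: [0.6, -0.2, 0.5]
finger_gap: 1.002
px (260, 227) c [ 585.7 -403.8] yaw 64.4 len 47.5 w 30.1 ztop 39.7 
t 56.75 pos [ 591.5 -408.9   10.8] gap 1.0 F [ 0.   0.5 -0.3] q [ 0.39  0.84  0.24  1.74 -0.32  0.59  1.93]
shift tool mm [28.7  6.9  2.3]  after turn [28.8  6.6  2.2]  turn deg [-0.42 -0.2   0.72]
```

```bash
python3 -m inch '[[[-1,0.015,0.007,0.002,0,0,0.7],[-1,0.01,0.001,0,0,0,0],[-1,0,0,0,0,0,0]]]'; python3 rl.py;python3 plan.py 586 -403.8 -18 64.2
```

```text
time: 57.05
eef_pos: [586.0, -404.1, -14.3]
tool_rot: [-0.374, 0.602, 0.371, 0.6]
wrist_force: [-0.7, -0.2, 0.1]
finger_gap: 1.001
px (257, 260) c [ 585.4 -403.6] yaw 64.7 len 47.4 w 30.0 ztop 39.7 
t 57.1 pos [ 586.2 -404.   -13.9] gap 0.999 F [-0.9  0.8 -0.1] q [ 0.39  0.87  0.23  1.75 -0.33  0.55  1.93]
shift tool mm [4.1 0.2 0.1]  after turn [4.1 0.2 0.1]  turn deg [-0.63 -0.2   0.15]
```

```bash
python3 -m inch '[[[-1,0.003,0,0,-0.5,0,0],[0.2,0,0,0,0,0,0],[0.5,0,0,0,0,0,0],[1,0,0,0,0,0,0],[1,0,0,0,0,0,0],[1,0,0,0,0,0,0],[1,0,0,0,0,0,0]]]'; python3 plan.py 586 -403.8 -18 64.2;  python3 rl.py; python3 -m inch '[[[1,-0.02,0,0,0,0,0],[1,-0.03,0,0,0,0,0],[1,-0.035,0,0,0,0,0],[1,-0.04,0,0,0,0,0],[1,-0.045,0,0,0,0,0],[1,-0.045,0,0,0,0,0],[1,-0.03,0,0,0,0,0],[1,0,0,0,0,0,0]]]'; python3 plan.py 472.2 248.1 220 10.3; python3 rl.py
```

```text
time: 57.8
eef_pos: [587.3, -403.9, -16.5]
tool_rot: [-0.377, 0.599, 0.374, 0.599]
wrist_force: [1.0, -0.3, -1.0]
finger_gap: 0.642
t 57.8 pos [ 587.3 -403.9  -16.5] gap 0.642 F [ 1.  -0.3 -1. ] q [ 0.39  0.87  0.23  1.75 -0.33  0.55  1.94]
shift tool mm [ 1.5  1.2 -0.5]  after turn [ 1.5  1.2 -0.5]  turn deg [-0.05 -0.18  0.24]
px (257, 261) c [ 586.3 -403.4] yaw 64.8 len 48.1 w 30.6 ztop 39.8 
time: 58.65
eef_pos: [584.2, -403.9, 245.2]
tool_rot: [-0.377, 0.6, 0.373, 0.599]
wrist_force: [-0.0, -0.5, -0.5]
finger_gap: 0.639
t 58.65 pos [ 584.2 -403.9  245.2] gap 0.639 F [-0.  -0.5 -0.5] q [ 0.31  0.57  0.35  1.63 -0.22  0.98  1.85]
shift tool mm [ 21.5 386.7 536.9]  after turn [ 25.2 661.5   6.4]  turn deg [53.68 -0.12  0.32]
px (257, 261) c [ 583.  -403.2] yaw 64.1 len 48.1 w 29.8 ztop 301.5
```

```bash
python3 -m inch '[[[1,0,0.024,0.034,0,0,0],[1,0,0.024,0.034,0,0,0],[1,0,0.024,0.034,0,0,0],[1,0,0.024,0.034,0,0,0],[1,0,0.024,0.034,0,0,0],[1,0,0.024,0.034,0,0,0],[1,0,0.024,0.034,0,0,0],[1,0,0.024,0.034,0,0,0],[1,0,0.024,0.034,0,0,0],[1,0,0.024,0.034,0,0,0]]]'; python3 plan.py 472.2 248.1 220 10.3
```

```text
time: 59.7
eef_pos: [500.2, 16.7, 227.5]
tool_rot: [-0.366, 0.613, 0.374, 0.592]
wrist_force: [0.9, 0.1, -1.7]
finger_gap: 0.638
t 59.7 pos [500.2  16.7 227.5] gap 0.638 F [ 0.9  0.1 -1.7] q [-0.39  0.32  0.33  2.09 -0.14  0.78  1.13]
shift tool mm [  7.1 129.6 193.8]  after turn [  7.5 232.7  13.8]  turn deg [52.78 -1.65 -0.81]
```

```bash
python3 -m inch '[[[1,0,0.024,0.034,0,-0.8,0],[1,0,0.024,0.034,0,-0.8,0],[1,0,0.024,0.034,0,0,0],[1,0,0.024,0.034,0,0,0],[1,0,0.015,0.034,0,0,0],[1,0,0,0,8,0,0],[1,0,0,0,8,0,0],[1,0,0,0,8,0,0],[1,0,0,0,8,0,0],[1,0,0,0,8,0,0]]]'; python3 -m inch '[[[1,0,0,0,8,0,0],[1,0,0,0,0,0,0]]]';python3 plan.py 472.4 246.8 120 10.3; python3 rl.py
```

```text
time: 60.7
eef_pos: [456.9, 230.5, 215.7]
tool_rot: [-0.131, 0.71, 0.144, 0.677]
wrist_force: [-1.2, -0.3, -1.4]
finger_gap: 0.633
time: 60.9
eef_pos: [453.6, 229.0, 212.8]
tool_rot: [-0.083, 0.721, 0.09, 0.682]
wrist_force: [0.5, -0.7, -0.7]
finger_gap: 0.636
t 60.9 pos [453.6 229.  212.8] gap 0.636 F [ 0.5 -0.7 -0.7] q [-0.9   0.38  0.47  2.08 -0.28  0.79 -0.  ]
shift tool mm [91.7 11.1 27.5]  after turn [92.8 14.2 21.7]  turn deg [ 3.76 -3.09 -0.87]
px (256, 261) c [455.8 229.5] yaw 14.5 len 47.9 w 29.7 ztop 269.6 
px (285, 162) c [472.1 247.6] yaw 100.0 len 75.2 w 45.7 ztop 80.7
```

```bash
python3 -m inch '[[[1,0.02,0.014,0.02,3.5,-3,0],[1,0.03,0,0,0,0,0],[1,0.02,0,0,0,0,0],[1,0,0,0,0,0,0]]]';python3 plan.py 472.4 246.8 58.4 10.3; python3 rl.py r18.png
```

```text
time: 61.35
eef_pos: [467.2, 248.3, 138.8]
tool_rot: [-0.064, 0.705, 0.075, 0.702]
wrist_force: [-0.8, -0.2, -1.5]
finger_gap: 0.642
t 61.35 pos [467.2 248.3 138.8] gap 0.642 F [-0.8 -0.2 -1.5] q [-0.87  0.49  0.41  2.13 -0.38  0.58  0.01]
shift tool mm [80.3 -3.7  5. ]  after turn [80.4 -2.4  4.8]  turn deg [ 0.92 -0.13 -0.89]
px (256, 214) c [466.8 248.1] yaw 100.8 len 30.3 w 48.1 ztop 195.1
```

View pics/r18.png

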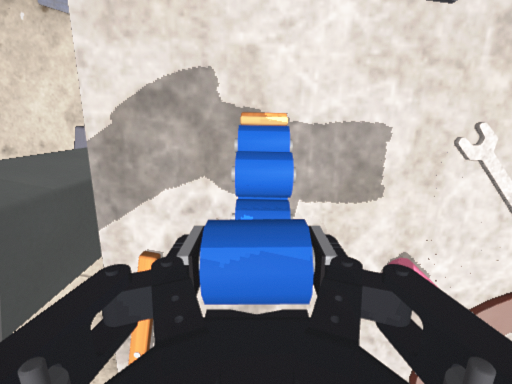

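```bash
python3 -m inch '[[[1,0.02,-0.001,0.005,0.9,0,-0.9],[1,0.025,0,0,0,0,0],[1,0,0,0,0,0,0]]]';python3 plan.py 472.4 246.8 58.4 10.3; python3 rl.py
```

```text
time: 61.7
eef_pos: [475.3, 249.0, 96.8]
tool_rot: [-0.063, 0.703, 0.065, 0.705]
wrist_force: [-0.9, 0.2, -1.5]
finger_gap: 0.644
t 61.7 pos [475.3 249.   96.8] gap 0.644 F [-0.9  0.2 -1.5] q [-0.83  0.57  0.37  2.14 -0.42  0.5   0.03]
shift tool mm [38.4 -1.7 -3.4]  after turn [38.4 -1.6 -3.3]  turn deg [ 0.13  0.21 -0.13]
px (256, 214) c [474.6 248.9] yaw 100.4 len 30.3 w 48.0 ztop 153.1
```

```bash
python3 -m inch '[[[1,0.01,-0.0005,-0.0025,0,0.2,0],[1,0.012,0,0,0,0,0],[1,0,0,0,0,0,0]]]';python3 plan.py 472.4 246.8 58.4 10.3; python3 rl.py
```

```text
time: 62.05
eef_pos: [476.6, 249.6, 78.4]
tool_rot: [-0.062, 0.701, 0.067, 0.707]
wrist_force: [-0.2, -0.1, -1.3]
finger_gap: 0.639
t 62.05 pos [476.6 249.6  78.4] gap 0.639 F [-0.2 -0.1 -1.3] q [-0.81  0.6   0.34  2.15 -0.44  0.46  0.05]
shift tool mm [19.9 -2.1 -4.8]  after turn [20.  -2.  -4.7]  turn deg [ 0.15  0.51 -0.34]
px (256, 215) c [475.6 249.5] yaw 100.4 len 30.4 w 48.1 ztop 134.7
```

```bash
python3 -m inch '[[[1,0.006,-0.001,-0.0045,0,0.5,-0.3],[1,0.004,0,0,0,0,0],[1,0,0,0,0,0,0]]]';python3 plan.py 472.4 246.8 58.4 10.3; python3 rl.py
```

```text
time: 62.4
eef_pos: [473.0, 248.0, 68.9]
tool_rot: [-0.064, 0.704, 0.065, 0.705]
wrist_force: [-1.1, 0.5, -1.3]
finger_gap: 0.639
t 62.4 pos [473.  248.   68.9] gap 0.639 F [-1.1  0.5 -1.3] q [-0.81  0.61  0.33  2.15 -0.45  0.44  0.06]
shift tool mm [10.5 -1.1 -0.8]  after turn [10.5 -1.1 -0.8]  turn deg [ 0.15  0.09 -0.07]
px (256, 214) c [472.2 248.6] yaw 99.6 len 31.0 w 48.2 ztop 125.1
```

```bash
python3 -m inch '[[[1,0.005,-0.0005,-0.0005,0,0,0],[1,0.004,0,-0.0005,0,0,0],[1,0,0,0,0,0,0]]]';python3 plan.py 472.4 246.8 58.4 10.3; python3 rl.py
```

```text
time: 62.75
eef_pos: [472.2, 247.5, 59.5]
tool_rot: [-0.064, 0.704, 0.065, 0.705]
wrist_force: [-0.1, -0.3, -1.3]
finger_gap: 0.641
t 62.75 pos [472.2 247.5  59.5] gap 0.641 F [-0.1 -0.3 -1.3] q [-0.79  0.62  0.31  2.16 -0.46  0.42  0.07]
shift tool mm [ 1.1 -0.7  0.1]  after turn [ 1.1 -0.7  0.1]  turn deg [ 0.16  0.11 -0.08]
px (256, 214) c [471.5 247.6] yaw 100.4 len 30.0 w 47.9 ztop 115.7
```

```bash
python3 -m inch '[[[1,0.0015,0.0005,0.001,0,0,0],[1,0,0,0,0,0,0]]]';python3 rl.py;python3 plan.py 472.4 246.8 58.4 10.3
```

```text
time: 63.0
eef_pos: [473.5, 248.3, 58.1]
tool_rot: [-0.064, 0.703, 0.065, 0.705]
wrist_force: [-0.7, -0.1, -0.9]
finger_gap: 0.639
px (256, 214) c [472.7 248.8] yaw 100.4 len 29.9 w 48.0 ztop 114.3 
t 63.05 pos [473.4 248.2  58.1] gap 0.636 F [-0.1  0.4 -1.9] q [-0.79  0.63  0.31  2.15 -0.46  0.42  0.07]
shift tool mm [-0.3 -1.2 -1.3]  after turn [-0.3 -1.2 -1.3]  turn deg [ 0.15  0.14 -0.09]
```

```bash
python3 -m inch '[[[1,0.0007,-0.0005,-0.0005,0,0,0],[0.4,0,0,0,0,0,0],[0.3,0,0,0,0,0,0],[0.1,0,0,0,0,0,0],[-0.3,0,0,0,0,0,0],[-1,0,0,0,0,0,0],[-1,0,0,0,0,0,0],[-1,-0.02,0,0,0,0,0],[-1,-0.03,0,0,0,0,0],[-1,-0.04,0,0,0,0,0]]]'; python3 -m inch '[[[-1,-0.04,0,0,0,0,0],[-1,-0.04,0.02,0,0,0,0],[-1,0,0,0,0,0,0],[-1,0,0,0,0,0,0]]]'; python3 rl.py r19.png; python3 -c "
from h import *
o,im,d=snap('scene'); cv2.imwrite('pics/s19.png',cv2.resize(im[160:330,130:380],None,fx=3,fy=3,interpolation=2)[:,:,::-1])
o,im,d=snap('top'); c=cam('top')
for k in blobs(blue(im),20): print(cv2.minAreaRect(k))"
```

```text
time: 64.05
eef_pos: [470.1, 245.9, 145.9]
tool_rot: [-0.065, 0.706, 0.063, 0.702]
wrist_force: [0.7, -0.1, -0.8]
finger_gap: 0.999
time: 64.45
eef_pos: [469.6, 266.7, 234.2]
tool_rot: [-0.063, 0.703, 0.064, 0.705]
wrist_force: [-0.2, 0.3, -0.2]
finger_gap: 1.002
px (257, 181) c [472.9 247.8] yaw 100.5 len 30.0 w 45.4 ztop 113.3 
((189.56802368164062, 216.38076782226562), (14.520306587219238, 33.540855407714844), 79.87532806396484)
```

View pics/r19.png

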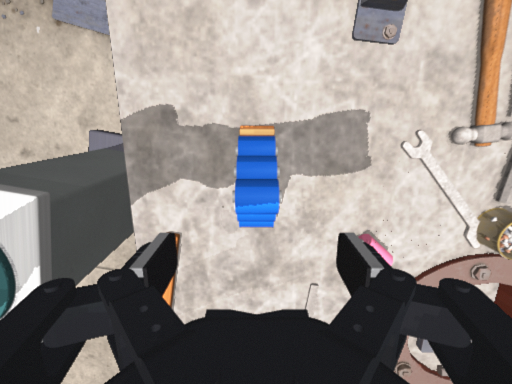

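View pics/s19.png

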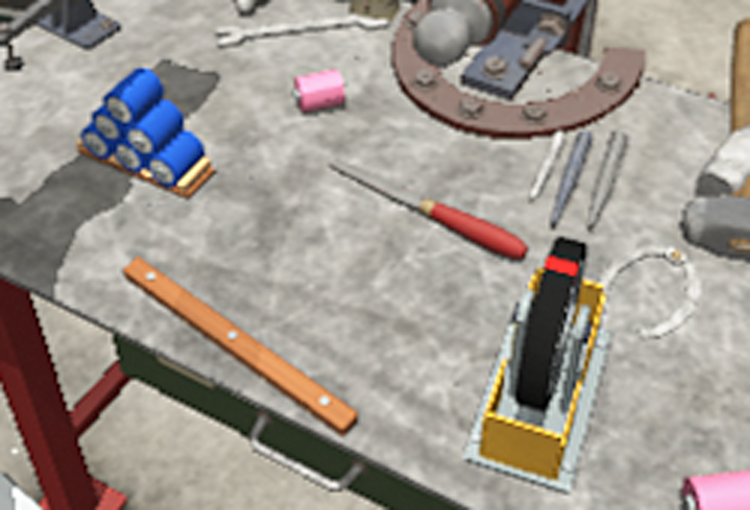

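```bash
python3 -c "
from h import *
for n in ('scene','top'):
    o,im,d=snap(n); c=cam(n); h=cv2.cvtColor(im,cv2.COLOR_RGB2HSV); m=cv2.inRange(h,(0,150,60),(8,255,255))|cv2.inRange(h,(173,150,60),(180,255,255))
    e=proj(c,[[490.2,-245,170]])[0]; ys,xs=np.nonzero(m); k=np.hypot(xs-e[0],ys-e[1])<14
    print(n,'expected',e.round(1),'seen',xs[k].mean().round(1),ys[k].mean().round(1),k.sum(),onz(c,[xs[k].mean(),ys[k].mean()],169.8)[0].round(1))
import math
o,im,d=snap('wrist'); P=cloud(cam('wrist',o),d); a=math.radians(10.3); q=P.reshape(-1,3)-[472.2,248.1,0]; X=q[:,0]*math.cos(a)+q[:,1]*math.sin(a); Y=-q[:,0]*math.sin(a)+q[:,1]*math.cos(a); b=blue(im).ravel()>0
for y0,lo,hi in((0,105,120),(22,74,90),(-22,74,90),(44,42,52),(-44,42,52)):
    k=b&(abs(Y-y0)<14)&(q[:,2]>lo)&(q[:,2]<hi); print(y0,k.sum(),np.percentile(X[k],[2,98]).round(1),q[k,2].max().round(1))
"
```

```text
scene expected [316. 248.] seen 315.4 247.6 60 [ 490.7 -243.1  169.8]
top expected [327.8 211.1] seen 327.0 211.2 34 [ 489.9 -242.2  169.8]
0 1111 [-22.5  23.6] 114.5
22 688 [-23.4  23.3] 82.5
-22 200 [-23.1  23.2] 81.5
44 515 [-22.7  23.6] 49.3
-44 135 [-23.2  23.2] 47.5
```

```bash
python3 -c "
from h import *
print(ctrl.get_obs()['time']); print(ctrl.sign_off())"
```

```text
64.75
the job is handed in; nothing more can be done
None
```

The job is done and handed in at 64.8 s, in the order asked: wheel first, then the pyramid.

- **Wheel:** I turned it with three friction grips on the tyre until the red stripe stood at the top. Right after the release, the wrist camera put the stripe 0.05° from the top. At the end, the scene and top cameras saw it within 1 px of where the top should be.
- **Rollers:** All six blue rollers are stacked 3-2-1 in the cradle. The last wrist view covered five of them, whose ends are in line within about 1 mm. The middle groove roller is hidden under the stack and was only checked when it was placed. The row heights match the brief, with roller tops near 48, 81–82 and 113–114 mm. The gripper was clear, about 100 mm above the stack. I did not touch the pink rollers.

Three things did not go as expected:
- **Fingertips:** The first grip on the wheel closed in empty air. The wrist camera showed the fingertips about 33 mm shorter than the tool frame description says. I used the measured position after that, and every later grip held.
- **Displaced roller:** One roller had moved a few centimetres from where I first saw it. I measured its position again before picking it up.
- **Top roller height:** Two readings of the top roller disagreed slightly, giving its centre at 93.3 and 94.5 mm against the 94.8 mm in the brief.

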